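# Tighten a mould's clamp screw with the flipped hex key

### The job

The big hex key is standing with its long arm in the clamp screw of the steel bell mould. Pull it out, flip it, push its short arm fully home in the screw, and use the long arm as the lever to turn the stiff screw clockwise (seen from above) until it comes up against its stop. Leave the key in the screw, short arm fully home, let go of it, and do not disturb the bell, the spare screw or the hammer.

Things in the scene. Friction and masses are not known exactly. Their poses are not given: they have to be found in the camera images.
- mould: Closed dark steel bell mould (two stacked flask halves, 150 x 246 mm over the end lugs, 58 mm high, bolted down). A bright 50 mm wide bridge bar lies on it along its y axis, top at 72 mm, with the clamp screw in its middle. Origin: centre of its underside on the bench, straight below the screw; z up. Yaw within 0.5 rad of the world's.
- socket_mouth (a point): Centre of the mouth of the screw's hex socket, on the screw's upright axis, 103 mm above the bench. The bright screw head is 40 mm across, 28 mm high. Socket 22 mm deep; the short arm has 0.9 mm play all round in it and 7 degrees of turning play either way. With the screw at 0, two corners of the hexagon lie on the mould's y axis: an arm fits in at six yaws, 60 degrees apart.
- socket_floor (a point): Centre of the socket's floor, 22 mm below its mouth, on the screw's axis.
- screw (a joint): Turning of the clamp screw in rad, growing clockwise seen from above. Starts at 0, hard stop at 1.0, where it is tight. Stiff: about 1.6 N m of dry friction all the way (11 N sideways at 140 mm from the axis); it stays where it is left. To be turned only with the key's short arm in it.
- key: Dark steel L-shaped hex key, 19 mm across flats, about 0.55 kg. Origin: in the bend, where the arms' centre lines meet; +x runs along the short arm, -z along the long arm. Flats face +-y, square to the plane of the L; corners lie in that plane. Starts with the long arm down on the socket's floor, leaning a little; the short arm on top points along the mould's -y.
- key_short_end (a point): Centre of the end face of the key's short arm, 70 mm from the key's origin along its +x. With this arm home in the socket, the long arm lies about 151 mm above the bench and its free end sags several mm.
- key_long_end (a point): Centre of the end face of the key's long arm, 170 mm from the key's origin along its -z. The key's centre of mass lies about 60 mm from its origin along the long arm and 10 mm along the short one.
- bell: Bystander: small brass bell casting standing mouth down, 88 mm in diameter, 98 mm high. Origin: centre of its underside.
- spare_screw: Bystander: spare steel cap screw standing on its head, head 40 mm in diameter, 98 mm high in all. Origin: centre of its underside.
- hammer: Bystander: hammer lying on the bench along its x axis, about 240 mm long, less than 60 mm high. Origin: on its underside, near the middle of its length.
Mind the look-alikes: they are no part of the job. Of the things that look like the key, the smaller one is meant.

How it is judged:
By the outcome, as a careful person would: the job done as asked, in the order asked, and still so for the second after the job is handed in, with the robot touching nothing.
It also fails if it takes over 61 s, if anything falls off the work surface, if the arm or the gripper's body presses on something with over 40 N, if the wrist force passes 120 N, or if a joint passes its speed limit or range.

### The arm

A 6-joint arm with a two-finger parallel gripper is mounted at the origin on the work surface. World frame = base frame: x ahead of the robot, y to its left, z up, the work surface at z = 0. Lengths are in m, angles in rad, forces in N, time in s.
With the tool pointing down it reaches from about 0.4 to 0.825 m from the base axis. Payload 7 kg.
Tool frame: the origin (TCP) lies midway between the tips of the shut fingers; the grasp point (between the pads) lies 19 mm behind it (arm.hold_point_z is the distance from the TCP to the grasp point, in m); z points along the fingers, x is the direction in which the jaws open and shut, and the axes are right-handed (so a half turn about z gives the same grasp; the last joint's range is limited). The gripper opens to 88 mm and grips with 3 to 60 N. Pads are 19 mm wide; open, the fingers measure 130 mm over their backs; the gripper's body (78 mm by 193 mm) begins 47 mm behind the grasp point.
Start: joints at [-0.883, 0.359, 0.012, 0, -1.224, -0.288], TCP at [0.263, -0.622, 0.227] pointing down, gripper open.
Joint ranges: [-3.07, 3.07], [-1.43, 2.12], [-1.02, 1.25], [-3.03, 1.67], [-3.05, -0], [-3.03, 3.03]. Speed limits (rad/s): [2.39, 2.39, 3.01, 3.14, 3.14, 3.14].

### API

Orientations are given as [roll, pitch, yaw] about the fixed x, y, z axes, in that order (R = Rz(yaw) Ry(pitch) Rx(roll)).
In Python, from station import readout, viewer, job, arm gives the robot as it stands.
- The arm moves only by the tool apply_moves, never from a script. Its argument "deltas" is text: rows parted by semicolons, each of 4 numbers parted by spaces: the shift along the tool's x, y, z in cm, then the turn about the tool's z in rad. A call has 1 to 10 rows; each row shifts and turns the commanded pose from where the row before left it, along the tool's axes as they then stand; what a row does not reach is not made up. A row lasts 1/8 s, in which the tool goes at most 62.5 mm and 10.7 degrees, less where a joint would pass 70% of its speed; a pose out of reach is approached as far as the arm can. A call is refused whole if a number of a shift passes 6.25 or a number of a turn 0.188, either way. A call with a gripper value outside its range is refused whole. "gripper" is the closure, from -1 (fully open) to 1 (shut), so that 0 is half open, set as the call begins (left out, the last holds). The fingers move at their own pace and stop on an object; "squeeze" is the grip in N (left out, the last holds). Time passes only in rows, so rows that do not move let the fingers close. It gives the time, the measured TCP pose, the force and the opening at its end, in the units of the state.
- readout.get_state(): the state, without advancing time (a new reading comes with each control period).
- viewer.grab_frame(name): name is "side" or "top" or "wrist"; returns a dict with "image" (400x640x3 uint8, red, green, blue), "camera_matrix" (3x3 intrinsics, pixels), "k1" (the pictures are not rectified: a ray, as slopes to the right and down, at radius r is drawn at 1 + k1 r^2 times it, then the intrinsics apply), "cam_to_world" (4x4, takes a point from camera to world coordinates). Camera axes: x right, y up, looking along -z (the intrinsics and any distortion apply to the point x, -y, -z); pixel columns grow to the right and rows downward; lengths in m; the calibration is good to about 2 mm. A picture is of the moment at which its call begins. There is no depth.
- job.job_done(): hands the job in, once; it reports no verdict.
Trained networks look in the newest picture that a camera, given by its name, has taken for a name from the list of things; names that differ only in an ending like _2 or _b are one class to them, and where a whole thing is asked for, a point or a joint stands for the part that bears it (a point fixed in the world has none). Each returns a list of dicts, best first, with "conf" (0 to 1); they miss things now and then, are a little off and sometimes report something else, mostly with a low value. They report only what shows in the picture. A call takes as long as a camera call. They do not tell look-alikes from the thing itself.
- viewer.silhouettes(camera, query): "region" (400x640 bool, what is visible of it) and "extent" ([left, top, width, height] in pixels, round what is visible of it).
The state is a dict: "t": time; "q": joint angles; "qd": joint speeds; "joint_efforts": joint torques, N m; "eef_pos": TCP position; "ee_rot": TCP orientation; "force": force on the tool from outside, world axes, zero at the start; "moment": the same for the moment, N m; "width": finger opening in m.
Only numpy, scipy, OpenCV 4.12 (cv2) and the standard library are available. Lean on these libraries where they do the work, as an engineer would, in place of code of your own. Each camera call takes 0.05 s, during which the arm holds its last target.

## Working session

There is one attempt and no reset: what is moved stays moved. The work goes in short steps, Python scripts to look and compute and a tool call to move; the robot and the scene stay as the last step left them, time stands still between calls to the robot, and variables do not carry over. Pictures are saved under pics/ and viewed, and the job is handed in when it is done.

Besides the shell and the picture viewer there is one more tool, called after "Emit:" as name(argument=value, ...) on one line, values as JSON. apply_moves: Moves the arm, as the interface text tells. Its arguments: {"type":"object","properties":{"deltas":{"type":"string"},"gripper":{"type":"number"},"squeeze":{"type":"number"}},"required":["deltas"]}

```bash
ls; mkdir -p pics; python3 - <<'E'
from station import readout, viewer, job, arm
import cv2
s=readout.get_state(); print(s)
print([a for a in dir(arm) if a[0]!='_'])
for c in ['side','top','wrist']:
    f=viewer.grab_frame(c); cv2.imwrite(f'pics/a_{c}.png',f['image'][:,:,::-1]); print(c,f['camera_matrix'],f['k1'],f['cam_to_world'])
E
```

```text
pics
{'t': 0.0, 'q': array([-8.82898616e-01,  3.59411725e-01,  1.10263268e-02, -3.31571849e-04,
       -1.22407144e+00, -2.88078352e-01]), 'qd': array([-0.00042888, -0.00130034,  0.00045264, -0.00114578, -0.00073605,
        0.00133105]), 'joint_efforts': array([ 7.48211664e-05, -5.82724750e+01,  2.93043673e+01,  6.99712202e+00,
        6.71414149e-03, -1.30416574e-04]), 'eef_pos': array([ 0.26250685, -0.62132833,  0.2255958 ]), 'ee_rot': array([-3.14141969e+00, -1.68064606e-03,  1.97050261e+00]), 'force': array([ 0.12300516, -0.04738276,  0.10773538]), 'moment': array([-0.00461831, -0.01876582,  0.0068026 ]), 'width': 0.08761540824026748}
['Unreachable', 'hold_point_z']
side [[500.10438493   0.         320.3013126 ]
 [  0.         500.10438493 208.73863166]
 [  0.           0.           1.        ]] -0.060058510633379275 [[-0.77478866  0.35928523 -0.52020827 -0.11237173]
 [-0.63198362 -0.46265435  0.62172957  0.8499487 ]
 [-0.01729837  0.81047213  0.58552172  0.88797291]
 [ 0.          0.          0.          1.        ]]
top [[370.13330387   0.         316.82732483]
 [  0.         370.13330387 196.36713173]
 [  0.           0.           1.        ]] -0.04874953323791306 [[ 0.02624492  0.98808268 -0.15167013  0.40977312]
 [-0.99935432  0.0296576   0.02028205  0.07451915]
 [ 0.02453852  0.1510399   0.98822306  0.92558093]
 [ 0.          0.          0.          1.        ]]
wrist [[331.52243275   0.         324.02610318]
 [  0.         331.52243275 208.78575047]
 [  0.           0.           1.        ]] -0.06686441781890892 [[-3.90000304e-01 -8.75834241e-01 -2.84278288e-01  1.85652572e-01]
 [ 9.20814615e-01 -3.71102436e-01 -1.19930929e-01 -6.53470054e-01]
 [-4.56750694e-04 -3.08540701e-01  9.51211032e-01  3.84046243e-01]
 [ 0.00000000e+00  0.00000000e+00  0.00000000e+00  1.00000000e+00]]
```

View pics/a_side.png

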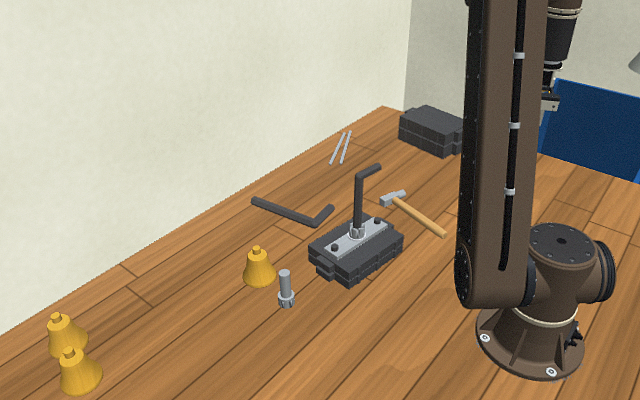

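View pics/a_top.png

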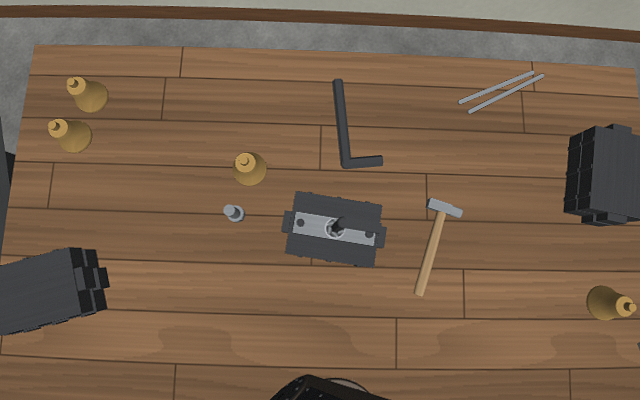

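View pics/a_wrist.png

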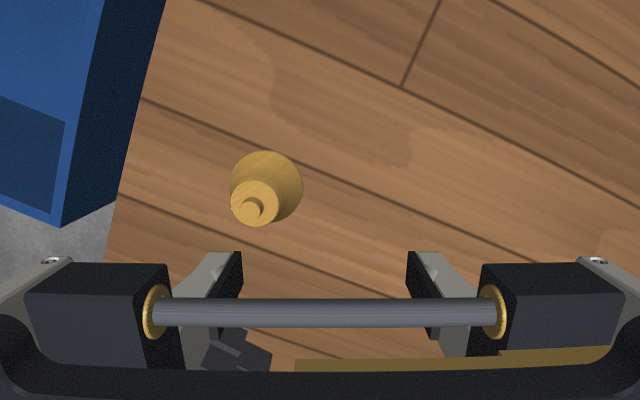

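```bash
cat > h.py <<'E'
from station import readout, viewer, job, arm
import cv2, numpy as np
from scipy.optimize import least_squares
def proj(f,P):
    T=np.linalg.inv(f['cam_to_world']); P=np.atleast_2d(P); p=P@T[:3,:3].T+T[:3,3]
    a=p[:,0]/-p[:,2]; b=-p[:,1]/-p[:,2]; r2=a*a+b*b; s=1+f['k1']*r2
    K=f['camera_matrix']; return np.c_[K[0,0]*a*s+K[0,2],K[1,1]*b*s+K[1,2]]
def ray(f,u,v):
    K=f['camera_matrix']; x=(u-K[0,2])/K[0,0]; y=(v-K[1,2])/K[1,1]; a,b=x,y
    for _ in range(20):
        s=1+f['k1']*(a*a+b*b); a,b=x/s,y/s
    M=f['cam_to_world']; d=M[:3,:3]@np.array([a,-b,-1]); return M[:3,3],d/np.linalg.norm(d)
def onz(f,u,v,z):
    o,d=ray(f,u,v); return o+d*(z-o[2])/d[2]
def tri(obs):
    A=np.zeros((3,3));b=np.zeros(3)
    for f,u,v in obs:
        o,d=ray(f,u,v);M=np.eye(3)-np.outer(d,d);A+=M;b+=M@o
    return np.linalg.solve(A,b)
E
python3 - <<'E'
from h import *
for c in ['side','top']:
    f=viewer.grab_frame(c)
    for q in ['mould','key','bell','spare_screw','hammer']:
        for r in viewer.silhouettes(c,q):
            m=r['region'];ys,xs=np.nonzero(m); 
            print(c,q,round(r['conf'],2),r['extent'],xs.mean().round(1),ys.mean().round(1),onz(f,xs.mean(),ys.mean(),.05).round(3))
E
```

```text
side mould 0.64 [309.2, 210.2, 93.2, 81.0] 355.1 250.0 [0.447 0.045 0.05 ]
side key 0.6 [353.0, 162.6, 26.3, 63.4] 361.4 192.1 [ 0.589 -0.181  0.05 ]
side key 0.31 [309.3, 215.1, 92.7, 77.0] 355.2 249.9 [0.447 0.045 0.05 ]
side bell 0.92 [244.0, 244.2, 32.6, 45.1] 258.5 268.6 [0.593 0.249 0.05 ]
side spare_screw 0.89 [279.4, 269.4, 14.8, 36.5] 285.4 289.6 [0.492 0.261 0.05 ]
side spare_screw 0.69 [354.5, 160.2, 25.7, 70.2] 360.8 192.1 [ 0.59 -0.18  0.05]
side spare_screw 0.23 [349.4, 222.5, 14.0, 16.3] 356.4 231.2 [ 0.49  -0.019  0.05 ]
side hammer 0.82 [382.2, 188.4, 65.4, 52.9] 412.2 211.9 [ 0.417 -0.187  0.05 ]
top mould 0.94 [278.5, 193.6, 111.0, 73.7] 331.5 229.6 [0.466 0.02  0.05 ]
top key 0.78 [329.9, 77.5, 54.2, 90.4] 347.7 133.6 [ 0.703 -0.016  0.05 ]
top key 0.64 [327.1, 217.7, 53.8, 20.6] 356.3 225.1 [ 0.478 -0.039  0.05 ]
top key 0.36 [281.6, 193.3, 105.8, 72.7] 331.5 229.7 [0.466 0.02  0.05 ]
top bell 0.91 [231.2, 156.8, 34.8, 27.0] 249.2 168.4 [0.607 0.222 0.05 ]
top bell 0.19 [328.2, 219.8, 18.2, 18.9] 332.4 229.8 [0.465 0.018 0.05 ]
top spare_screw 0.82 [223.5, 207.0, 22.6, 18.3] 234.7 213.3 [0.498 0.25  0.05 ]
top hammer 0.87 [414.1, 194.8, 50.0, 102.1] 433.5 240.1 [ 0.447 -0.224  0.05 ]
```

```bash
python3 - <<'E'
from h import *
for c,(x,y,w,h) in {'side':(290,140,160,150),'top':(270,170,200,140)}.items():
    im=cv2.imread(f'pics/a_{c}.png')[y:y+h,x:x+w]; cv2.imwrite(f'pics/ac_{c}.png',cv2.resize(im,None,fx=4,fy=4,interpolation=cv2.INTER_CUBIC))
E
```

```text
(no output)
```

View pics/ac_side.png

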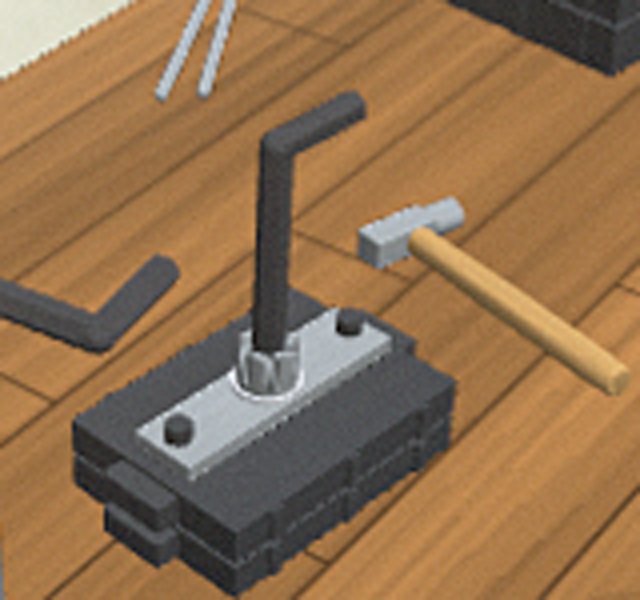

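View pics/ac_top.png

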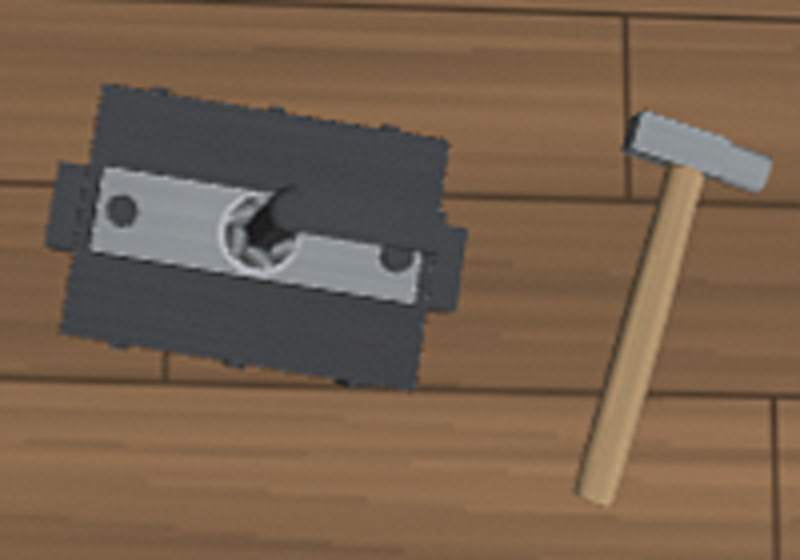

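```bash
python3 - <<'E'
from h import *
ft=viewer.grab_frame('top'); fs=viewer.grab_frame('side')
T=lambda u,v:(ft,(u+.5)/4-.5+270,(v+.5)/4-.5+170)
S=lambda u,v:(fs,(u+.5)/4-.5+290,(v+.5)/4-.5+140)
# bar corners: left-top, left-bottom, right-bottom (top); in side
tl,bl,br=T(102,167),T(92,250),T(415,304)
# side: bar near-left corner (138,434) , near bottom (192,470), far right (393,342), far top (335,308)
P={}
P['+y,+x']=tri([tl,S(138,434)]); P['+y,-x']=tri([bl,S(190,468)]); P['-y,-x']=tri([br,S(392,342)])
P['boltL']=tri([T(122,210),S(179,426)]);P['boltR']=tri([T(397,258),S(349,320)])
for k,v in P.items(): print(k,v.round(4))
print('c',(.5*(P['+y,+x']+P['-y,-x'])).round(4),.5*(P['boltL']+P['boltR']))
d=P['boltL']-P['boltR'];print('yaw',-np.arctan2(d[0],d[1]))
d=P['+y,-x']-P['-y,-x'];print('yaw',-np.arctan2(d[0],d[1]))
print('onz',[onz(*x,.072).round(4) for x in (tl,bl,br)])
print('top ring z=.103',onz(*T(260,235),.103).round(4),onz(*T(260,235),.075).round(4))
print('bend/short end side/top', tri([T(290,212),S(273,140)]).round(4), tri([T(440,238),S(352,103)]).round(4))
E
```

```text
+y,+x [0.5031 0.1055 0.0677]
+y,-x [0.456  0.1104 0.0678]
-y,-x [ 0.4299 -0.0778  0.0637]
boltL [0.4783 0.0934 0.0788]
boltR [ 0.4559 -0.0645  0.0781]
c [0.4665 0.0139 0.0657] [0.46713111 0.01446042 0.07846703]
yaw -0.14096055638973412
yaw -0.1373666089135641
onz [array([0.5041, 0.1063, 0.072 ]), array([0.456 , 0.1104, 0.072 ]), array([ 0.4301, -0.0761,  0.072 ])]
top ring z=.103 [0.4652 0.0162 0.103 ] [0.4671 0.0142 0.075 ]
bend/short end side/top [0.4667 0.014  0.2544] [ 0.4568 -0.0554  0.2508]
```

Emit:
apply_moves(deltas="0 0 -2.5 -0.172;0 0 -2.5 -0.172;0 0 -2.5 -0.172;0 0 -2.5 -0.172;0 0 -2.5 -0.172;0 0 -2.5 -0.172", gripper=-1)

```text
t: 1.6
eef_pos: [0.2627, -0.6217, 0.3775]
ee_rot: [-3.142, 0.0, 3.008]
force: [0.0, -1.2, -0.4]
width: 0.0876
```

Emit:
apply_moves(deltas="-1 5.5 0 0;-1 5.5 0 0;-1 5.5 0 0;-1 5.5 0 0;-1 5.5 0 0;-1 5.5 0 0;-1 5.5 0 0;-1 5.5 0 0;-1 5.5 0 0;-1 5.5 0 0")

```text
t: 2.85
eef_pos: [0.4381, -0.0891, 0.3771]
ee_rot: [3.141, 0.001, 3.003]
force: [1.5, -0.6, -0.1]
width: 0.0875
```

```bash
python3 - <<'E'
from h import *
s=readout.get_state(); print(s['t'],s['eef_pos'],s['ee_rot'],s['q'])
f=viewer.grab_frame('wrist'); cv2.imwrite('pics/b_wrist.png',f['image'][:,:,::-1])
np.savez('b_wrist.npz',**{k:f[k] for k in f})
E
```

```text
2.85 [ 0.43805399 -0.08914167  0.37707805] [3.14119736e+00 1.28405198e-03 3.00281191e+00] [ 2.42793773e-01 -9.72016542e-02 -1.88923970e-01  1.11779935e-04
 -1.47773511e+00 -3.81584574e-01]
```

View pics/b_wrist.png

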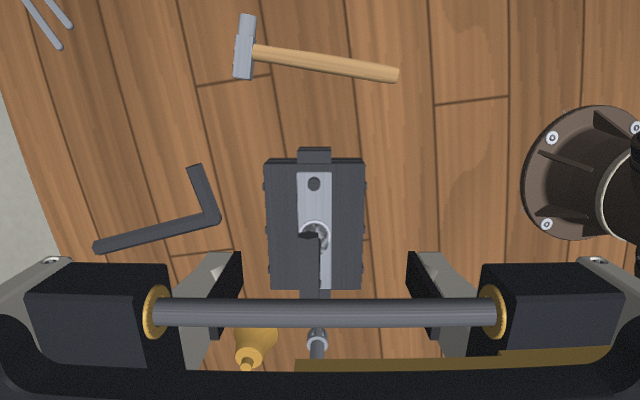

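```bash
python3 - <<'E'
from h import *
f=viewer.grab_frame('top')
for q in ['key','hammer','bell','spare_screw']:
    r=viewer.silhouettes('top',q)[0]
    ys,xs=np.nonzero(r['region'])
    c=cv2.convexHull(np.c_[xs,ys].astype(np.int32)); c=cv2.approxPolyDP(c,1.5,True)[:,0]
    print(q,[onz(f,u,v,.02)[:2].round(3).tolist() for u,v in c])
g=dict(np.load('b_wrist.npz'))
for n,p in {'bar -y,+x':(298,172),'bar -y,-x':(330,172),'bolt':(314,183)}.items(): print(n,onz(g,*p,.072).round(4))
E
```

```text
key [[0.657, -0.099], [0.661, 0.003], [0.838, 0.024], [0.861, 0.022], [0.864, 0.003]]Traceback (most recent call last):
  File "<stdin>", line 4, in <module>
IndexError: list index out of range
```

Emit:
apply_moves(deltas="-0.7 5.3 0 0;-0.7 5.3 0 0;0 0 4.5 0;0 0 4.5 0;0 0 4 0;0 0 2.5 0;0 0 1.8 0;0 0 0 0")

```text
t: 4.05
eef_pos: [0.4657, 0.0106, 0.2026]
ee_rot: [-3.14, -0.002, 3.001]
force: [0.8, -0.2, 1.1]
width: 0.0878
```

```bash
python3 - <<'E'
from h import *
s=readout.get_state(); print(s['t'],s['eef_pos'],s['ee_rot'],s['force'])
for c in ['side','wrist']:
    f=viewer.grab_frame(c); cv2.imwrite(f'pics/c_{c}.png',f['image'][:,:,::-1])
im=cv2.imread('pics/c_side.png')[120:270,290:450]; cv2.imwrite('pics/cc_side.png',cv2.resize(im,None,fx=4,fy=4,interpolation=cv2.INTER_CUBIC))
E
```

```text
4.05 [0.46567046 0.01064158 0.2026166 ] [-3.14025002e+00 -2.20628652e-03  3.00067954e+00] [ 0.7547342  -0.21467487  1.13207586]
```

View pics/cc_side.png

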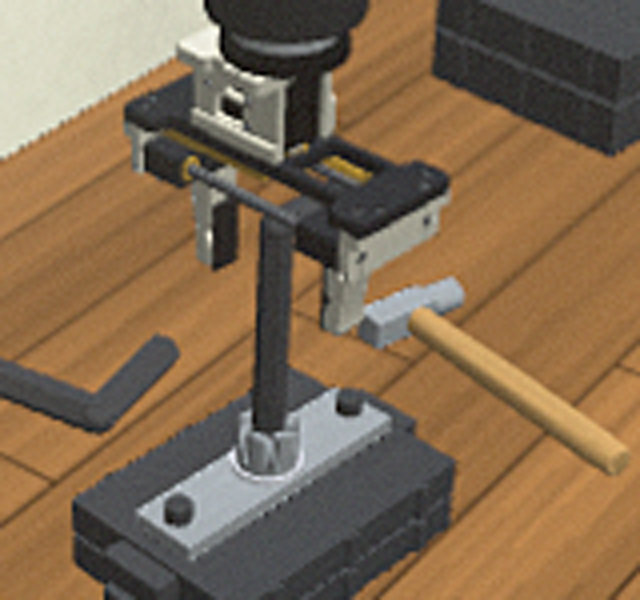

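View pics/c_wrist.png

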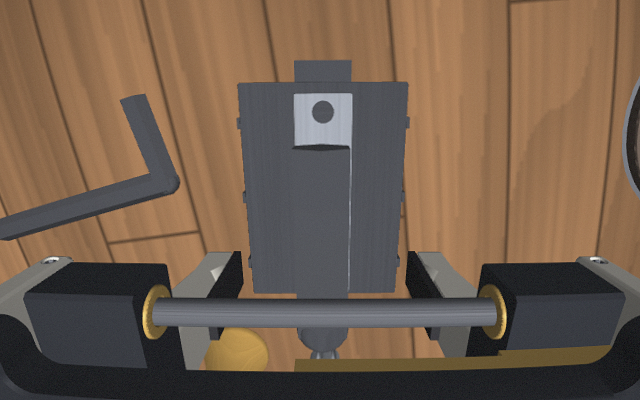

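Emit:
apply_moves(deltas="0 0.4 0 0;0 0 0 0;0 0 0 0;0 0 0 0;0 0 0 0;0 0 0 0", gripper=1, squeeze=40)

```text
t: 4.9
eef_pos: [0.467, 0.0161, 0.2035]
ee_rot: [-3.142, -0.0, 3.003]
force: [1.0, -0.4, -0.3]
width: 0.0333
```

Emit:
apply_moves(deltas="0 0 0 0;0 0 0 0;0 0 0 0;0 0 0 0")

```text
t: 5.4
eef_pos: [0.4673, 0.0161, 0.2036]
ee_rot: [3.141, 0.0, 3.003]
force: [1.2, -0.2, -2.3]
width: 0.0186
```

```bash
python3 - <<'E'
from h import *
s=readout.get_state(); print(s['t'],s['eef_pos'],s['ee_rot'],s['force'],s['moment'],s['width'])
f=viewer.grab_frame('side'); cv2.imwrite(f'pics/d_side.png',cv2.resize(f['image'][120:270,290:450,::-1],None,fx=4,fy=4,interpolation=cv2.INTER_CUBIC))
E
```

```text
5.4 [0.46732004 0.01613963 0.2035886 ] [3.14140984e+00 4.76244048e-04 3.00258029e+00] [ 1.24869331 -0.20653855 -2.32326011] [-0.1057785  -0.93043225  0.01029017] 0.018598423795478557
```

View pics/d_side.png

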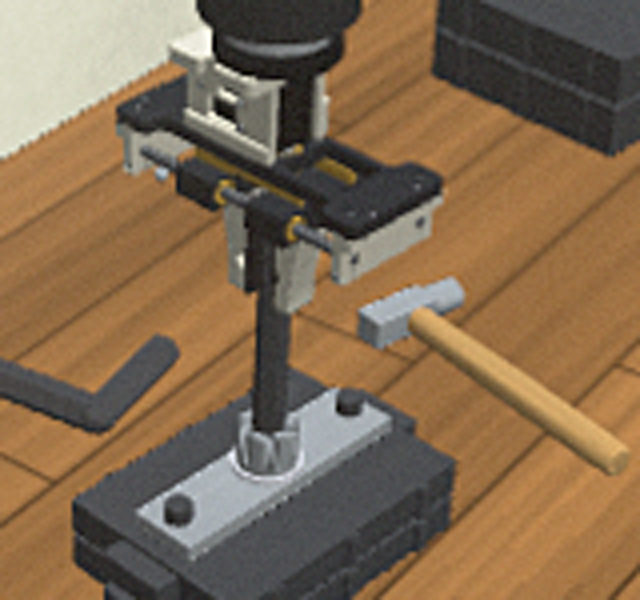

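Emit:
apply_moves(deltas="0 0 -0.5 0;0 0 -1 0;0 0 -1 0;0 0 -1.5 0;0 0 -1 0;0 0 0 0")

```text
t: 6.2
eef_pos: [0.4673, 0.0162, 0.2545]
ee_rot: [3.141, 0.001, 3.003]
force: [0.7, 0.5, -4.0]
width: 0.0188
```

```bash
python3 - <<'E'
from h import *
s=readout.get_state(); print(s['t'],s['eef_pos'],s['ee_rot'],s['force'],s['moment'],s['width'])
f=viewer.grab_frame('side'); cv2.imwrite(f'pics/e_side.png',cv2.resize(f['image'][120:270,290:450,::-1],None,fx=4,fy=4,interpolation=cv2.INTER_CUBIC))
E
```

```text
6.2 [0.46725563 0.01623022 0.25452738] [3.14073340e+00 1.15288891e-03 3.00266315e+00] [ 0.6656596   0.51233362 -3.97455177] [0.09897716 0.11997665 0.00319467] 0.018784371498719764
```

View pics/e_side.png

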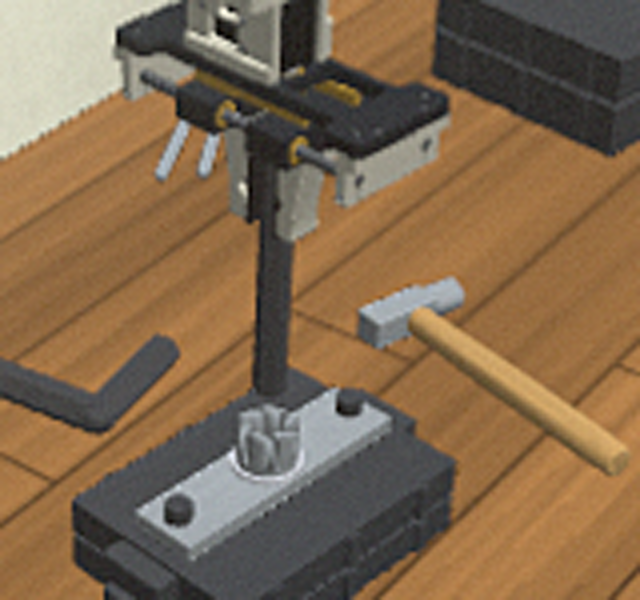

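Emit:
apply_moves(deltas="0 0 0 -0.186;0 0 0 -0.186;0 0 0 -0.186;0 0 0 -0.186;0 0 0 -0.186;0 0 0 -0.186;0 0 0 -0.186;0 0 0 -0.186;0 0 0 -0.186;0 0 0 -0.186")

```text
t: 7.5
eef_pos: [0.4665, 0.0159, 0.2528]
ee_rot: [3.14, -0.0, -1.415]
force: [0.5, 0.0, -5.0]
width: 0.0188
```

Emit:
apply_moves(deltas="-2.4 0 0 0;-2.4 0 0 0;0 0 2.5 0;0 0 2 0;0 0 0.8 0;0 0 0 0")

```text
t: 8.25
eef_pos: [0.4596, 0.0633, 0.2002]
ee_rot: [3.14, -0.001, -1.421]
force: [-0.0, 0.2, -4.6]
width: 0.0186
```

```bash
python3 - <<'E'
from h import *
s=readout.get_state(); print(s['t'],s['eef_pos'],s['ee_rot'],s['force'],s['moment'],s['width'])
f=viewer.grab_frame('side'); cv2.imwrite(f'pics/f_side.png',cv2.resize(f['image'][120:270,260:420,::-1],None,fx=4,fy=4,interpolation=cv2.INTER_CUBIC))
f=viewer.grab_frame('wrist'); cv2.imwrite(f'pics/f_wrist.png',f['image'][:,:,::-1])
E
```

```text
8.25 [0.4596186  0.06329736 0.20018426] [ 3.14029069e+00 -6.37622092e-04 -1.42063171e+00] [-0.01267231  0.21541692 -4.57779484] [-0.12563897  0.19413539 -0.0418682 ] 0.018625563996519313
```

View pics/f_side.png

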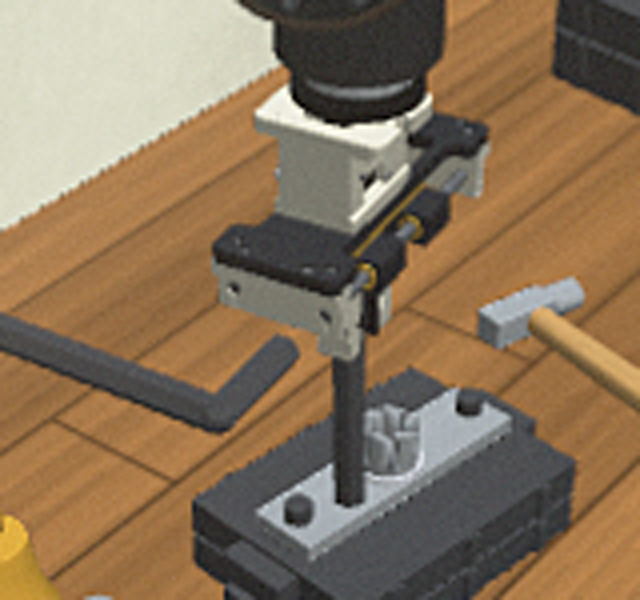

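View pics/f_wrist.png

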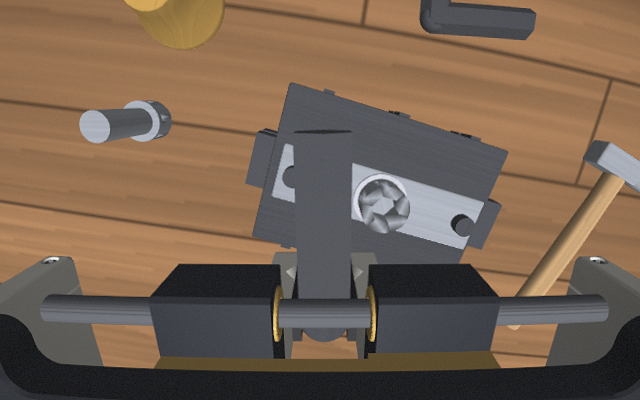

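Emit:
apply_moves(deltas="0 0 0.4 0;0 0 0.3 0;0 0 0 0", squeeze=15)

```text
t: 8.72
eef_pos: [0.4607, 0.0638, 0.1945]
ee_rot: [-3.139, 0.0, -1.42]
force: [0.5, -0.1, 0.9]
width: 0.0186
```

Emit:
apply_moves(deltas="0 -1.85 0.0 0;0 -1.85 0.25 0;0 -1.8 0.45 0;0 -1.75 0.7 0;0 0 0 0")

```text
t: 9.35
eef_pos: [0.5337, 0.0747, 0.1784]
ee_rot: [-3.142, -0.001, -1.421]
force: [1.7, 0.5, -1.3]
width: 0.0191
```

```bash
python3 - <<'E'
from h import *
s=readout.get_state(); print(s['t'],s['eef_pos'],s['ee_rot'],s['force'],s['moment'],s['width'])
f=viewer.grab_frame('side'); cv2.imwrite(f'pics/g_side.png',cv2.resize(f['image'][120:270,260:420,::-1],None,fx=4,fy=4,interpolation=cv2.INTER_CUBIC))
E
```

```text
9.35 [0.53367567 0.07473581 0.17842061] [-3.14152893e+00 -5.20869570e-04 -1.42090826e+00] [ 1.73892965  0.54692643 -1.32963717] [-0.29232402 -0.16682482  0.0266178 ] 0.01906789859669902
```

View pics/g_side.png

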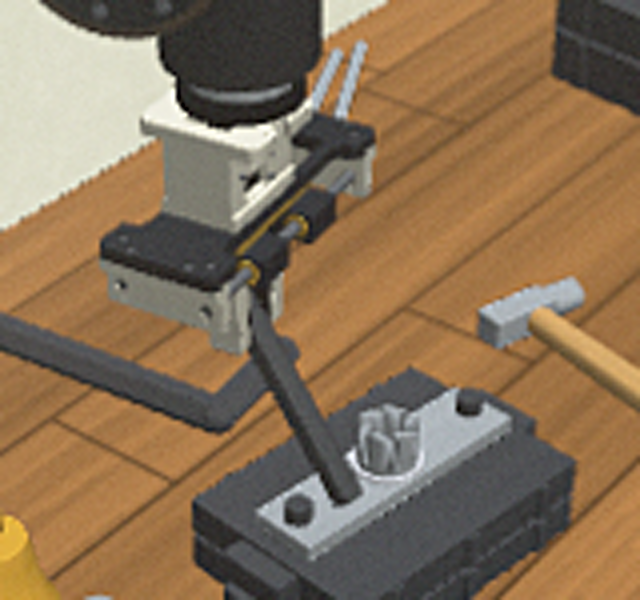

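Emit:
apply_moves(deltas="0 -1.6 0.9 0;0 -1.5 1.1 0;0 -1.3 1.3 0;0 -1.2 1.45 0;0 -0.95 1.6 0;0 -0.75 1.7 0;0 0 0 0")

```text
t: 10.28
eef_pos: [0.6033, 0.085, 0.097]
ee_rot: [3.139, -0.001, -1.421]
force: [-0.6, 0.1, -3.9]
width: 0.0188
```

```bash
python3 - <<'E'
from h import *
s=readout.get_state(); print(s['t'],s['eef_pos'],s['ee_rot'],s['force'],s['moment'],s['width'])
f=viewer.grab_frame('side'); cv2.imwrite(f'pics/i_side.png',cv2.resize(f['image'][120:270,260:420,::-1],None,fx=4,fy=4,interpolation=cv2.INTER_CUBIC))
E
```

```text
10.275 [0.60325585 0.08501391 0.09698334] [ 3.13883069e+00 -6.80370694e-04 -1.42093214e+00] [-0.56227372  0.08652365 -3.911981  ] [-0.1276983   0.20679806 -0.01113489] 0.018770153063395557
```

View pics/i_side.png

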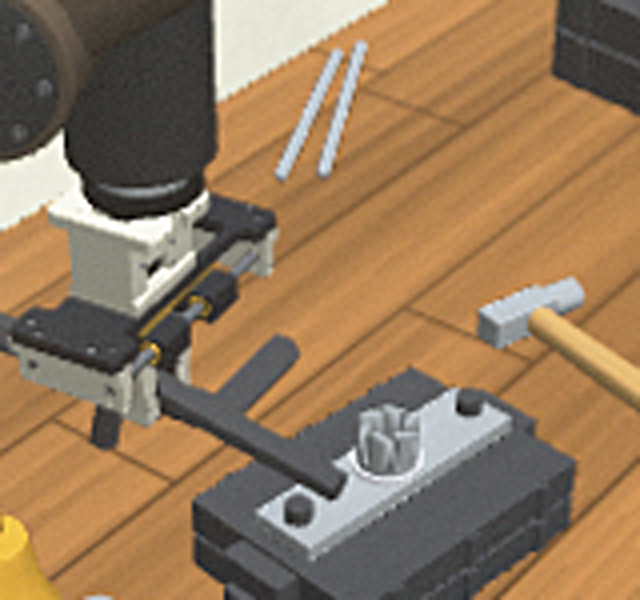

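Emit:
apply_moves(deltas="0 -0.5 1.6 0;0 -0.25 1.4 0;0 0 0.2 0;0 0 0 0")

```text
t: 10.82
eef_pos: [0.6108, 0.0863, 0.0668]
ee_rot: [3.141, -0.0, -1.421]
force: [-0.9, -0.4, -2.6]
width: 0.0189
```

```bash
python3 - <<'E'
from h import *
s=readout.get_state(); print(s['t'],s['eef_pos'],s['ee_rot'],s['force'],s['moment'],s['width'])
f=viewer.grab_frame('side'); cv2.imwrite(f'pics/j_side.png',cv2.resize(f['image'][150:300,250:410,::-1],None,fx=4,fy=4,interpolation=cv2.INTER_CUBIC))
f=viewer.grab_frame('top'); cv2.imwrite(f'pics/j_top.png',cv2.resize(f['image'][100:250,250:410,::-1],None,fx=4,fy=4,interpolation=cv2.INTER_CUBIC))
E
```

```text
10.825 [0.61078253 0.08633204 0.06679312] [ 3.14068068e+00 -1.88409318e-04 -1.42063682e+00] [-0.93734826 -0.38883853 -2.64088036] [-0.12345311  0.49999307  0.00632524] 0.018934663178485
```

View pics/j_side.png

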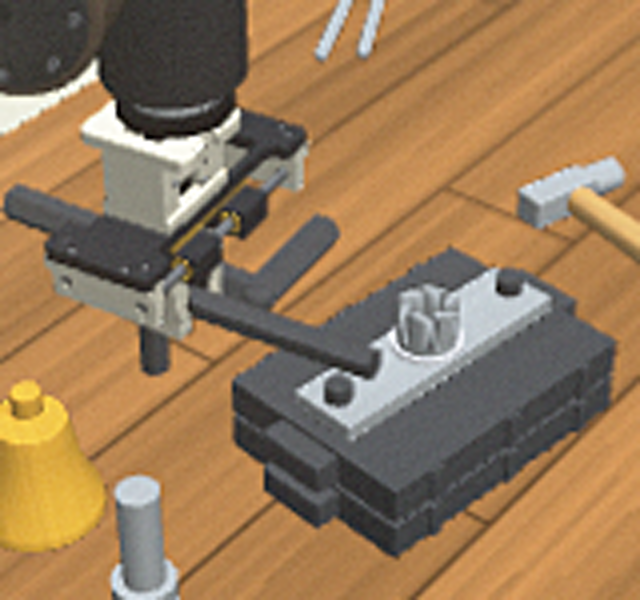

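View pics/j_top.png

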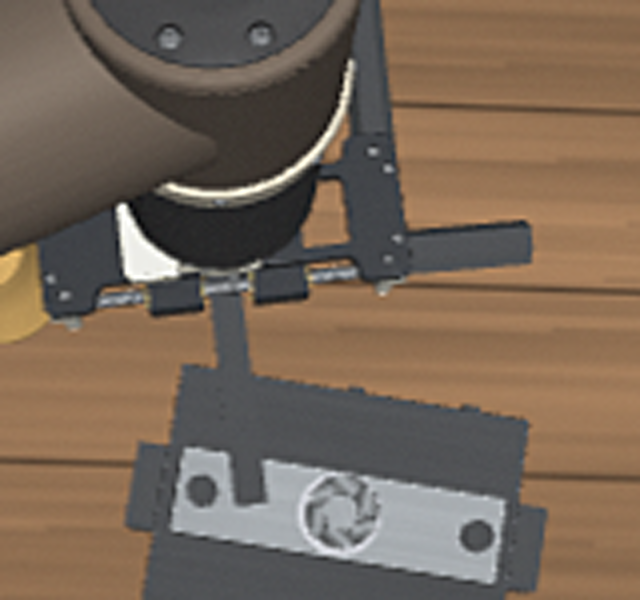

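Emit:
apply_moves(deltas="0 0 0.3 0;0 0 0.2 0;0 0 0 0")

```text
t: 11.3
eef_pos: [0.6115, 0.0866, 0.0622]
ee_rot: [-3.141, 0.0, -1.42]
force: [-0.3, 0.5, -2.2]
width: 0.0188
```

Emit:
apply_moves(deltas="0 0 0 0;0 0 0 0;0 0 0 0", squeeze=60)

```text
t: 11.68
eef_pos: [0.6114, 0.0865, 0.0622]
ee_rot: [-3.141, 0.0, -1.421]
force: [1.9, 0.4, -1.9]
width: 0.0185
```

Emit:
apply_moves(deltas="0 0 -1 0;0 0 -2 0;0 0 -3 0;0 0 -3 0;0 0 -3 0;0 0 0 0")

```text
t: 12.42
eef_pos: [0.6123, 0.0868, 0.185]
ee_rot: [-3.137, 0.001, -1.42]
force: [-0.2, 0.3, -5.2]
width: 0.0183
```

```bash
python3 - <<'E'
from h import *
s=readout.get_state(); print(s['t'],s['eef_pos'],s['ee_rot'],s['force'],s['moment'],s['width'])
f=viewer.grab_frame('side'); cv2.imwrite(f'pics/k_side.png',cv2.resize(f['image'][100:250,230:390,::-1],None,fx=4,fy=4,interpolation=cv2.INTER_CUBIC))
f=viewer.grab_frame('wrist'); cv2.imwrite(f'pics/k_wrist.png',f['image'][:,:,::-1])
E
```

```text
12.425 [0.61229413 0.08684773 0.18495621] [-3.13688391e+00  1.16467546e-03 -1.42048391e+00] [-0.18605988  0.31096514 -5.16222819] [-0.04840824 -0.09747248  0.00488077] 0.01830782260537121
```

View pics/k_side.png

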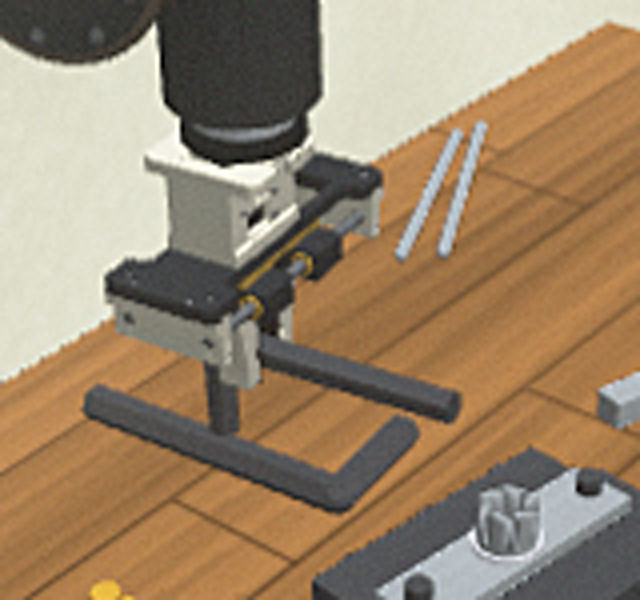

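View pics/k_wrist.png

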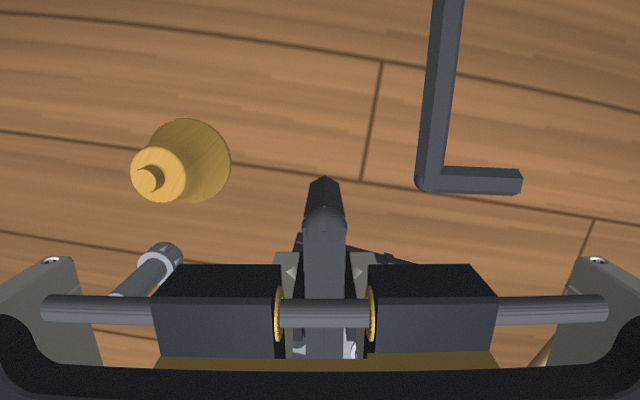

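Emit:
apply_moves(deltas="0 0 -0.3 0.186;0 0 -0.3 0.186;0 0 -0.3 0.186;0 0 -0.3 0.186;0 0 -0.3 0.186;0 0 -0.3 0.186;0 0 -0.3 0.186;0 0 -0.3 0.186;0 0 -0.3 0.186;0 0 -0.3 0.186")

```text
t: 13.78
eef_pos: [0.6099, 0.0861, 0.2098]
ee_rot: [-3.14, -0.004, 2.996]
force: [0.1, 0.6, -4.5]
width: 0.0183
```

Emit:
apply_moves(deltas="3.4 -1.6 0 0;3.4 -1.6 0 0;3.4 -1.6 0 0;3.2 -1.6 0 0;0 0 0 0;0 0 0 0")

```text
t: 14.52
eef_pos: [0.4693, 0.0416, 0.2114]
ee_rot: [-3.141, -0.001, 3.003]
force: [-0.2, -1.1, -4.6]
width: 0.0179
```

```bash
python3 - <<'E'
from h import *
import pickle
s=readout.get_state(); print(s['t'],s['eef_pos'],s['ee_rot'],s['force'],s['moment'],s['width'])
D={'s':s}
for c in ['side','wrist','top']:
    f=D[c]=viewer.grab_frame(c); cv2.imwrite(f'pics/l_{c}.png',f['image'][:,:,::-1])
pickle.dump(D,open('l.pkl','wb'))
cv2.imwrite(f'pics/lc_side.png',cv2.resize(D['side']['image'][130:280,280:440,::-1],None,fx=5,fy=4*5/4,interpolation=cv2.INTER_CUBIC)[:600])
E
```

```text
14.525 [0.46933586 0.04155084 0.21141643] [-3.14110135e+00 -8.58153255e-04  3.00263512e+00] [-0.20281176 -1.05938024 -4.63743695] [-0.08551867  0.02702873 -0.01234768] 0.017930100230304013
```

View pics/lc_side.png

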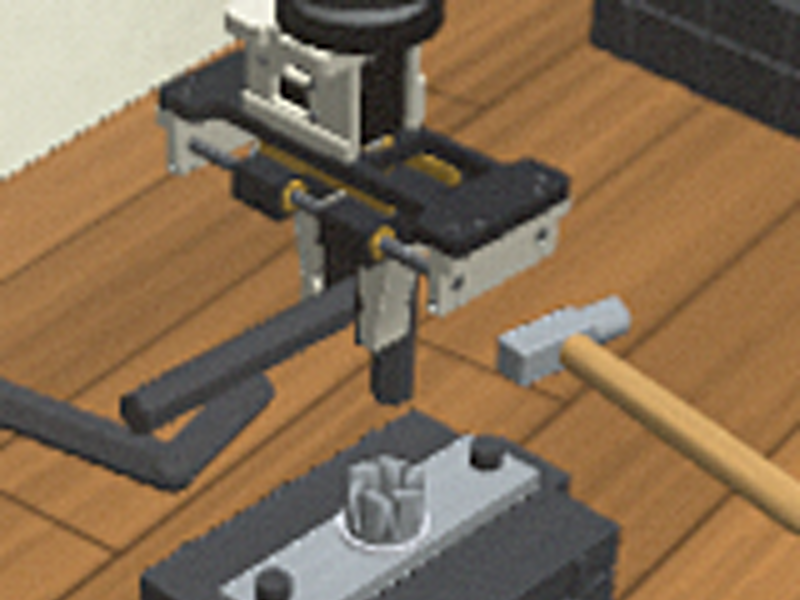

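View pics/l_wrist.png

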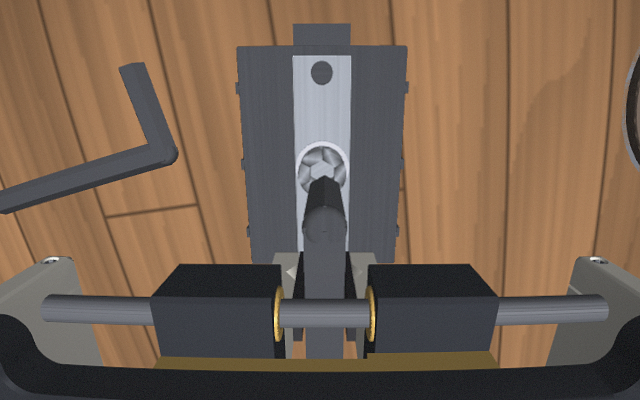

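View pics/l_top.png

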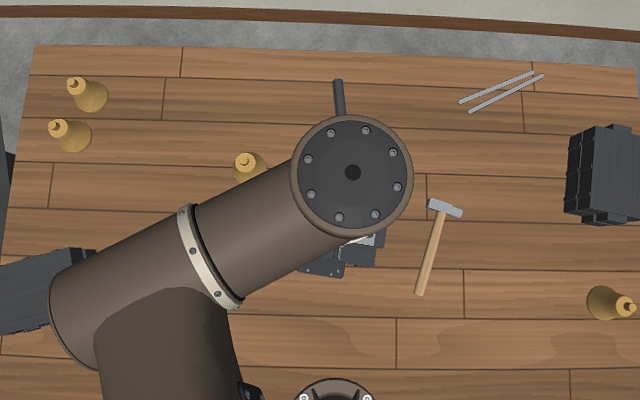

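```bash
python3 - <<'E'
import cv2
im=cv2.imread('pics/l_wrist.png')[130:260,240:410]; cv2.imwrite('pics/lz_wrist.png',cv2.resize(im,(782,598),interpolation=cv2.INTER_CUBIC))
E
```

```text
(no output)
```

View pics/lz_wrist.png

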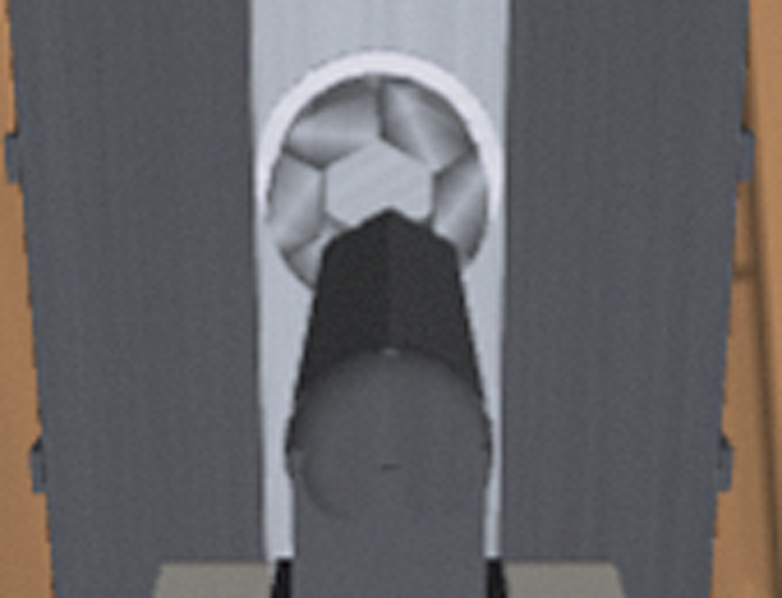

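```bash
cat > fit.py <<'E'
from h import *
def keypts(s,a,d,tau,e):
    R=s['ee_rot'][2]; u=np.array([np.sin(R),-np.cos(R),0]); n=np.array([np.cos(R),np.sin(R),0]); z=np.array([0,0,1.])
    G=s['eef_pos']+.019*z; O=G-a*u+d*z+e*n
    L=np.cos(tau)*u-np.sin(tau)*z; S=-np.sin(tau)*u-np.cos(tau)*z
    return O,L,S,n
E
python3 - <<'E'
from fit import *
import pickle
D=pickle.load(open('l.pkl','rb')); s=D['s']; W=D['wrist'];Sd=D['side']
wz=lambda u,v:np.array([(u+.5)/4.6-.5+240,(v+.5)/4.6-.5+130])
sz=lambda u,v:np.array([(u+.5)/5-.5+280,(v+.5)/5-.5+130])
# screw
for z in (.103,): print('mouth',onz(W,*wz(377.5,182),z), 'hexctr@mouth',onz(W,*wz(378.5,202),z),'hex@floor',onz(W,*wz(378.5,202),.081))
# side view mouth top: crown centre approx
print('side mouth', onz(Sd,*sz(386,480),.103))
def res(p,full=False):
    O,L,S,n=keypts(s,*p)
    E=O+.070*S; c=E-.011*L
    r=[proj(W,c)[0]-wz(388,208), proj(W,O-.011*L+0*S)[0]-wz(390,400) if 0 else [0,0],
       proj(Sd,O+.170*L)[0]-sz(139,411), proj(Sd,E)[0]-sz(392,394)]
    return np.concatenate(r)
o=least_squares(res,[.028,0,0,0],x_scale=[.01,.01,.1,.01]); print(o.x,np.degrees(o.x[2]),o.fun.round(2))
O,L,S,n=keypts(s,*o.x); print('O',O,'short end',O+.07*S,'L end',O+.17*L)
E
```

```text
mouth [0.46778701 0.01052611 0.103     ] hexctr@mouth [0.46811415 0.01411903 0.103     ] hex@floor [0.46890781 0.01862647 0.081     ]
side mouth [0.46476668 0.01621825 0.103     ]
[ 0.02925309 -0.00477748 -0.03739574 -0.00052506] -2.1426178880401645 [ 0.49 -0.44  0.    0.   -1.44 -0.43 -0.85  0.09]
O [0.465804   0.01250699 0.22563895] short end [0.46616649 0.01509886 0.15568789] L end [0.48933437 0.18075064 0.23199474]
```

Emit:
apply_moves(deltas="-0.17 0 1.5 0;0 0 1.5 0;0 0 0.7 0;0 0 0 0;0 0 0 0")

```text
t: 15.3
eef_pos: [0.4716, 0.0414, 0.1754]
ee_rot: [3.142, 0.001, 3.003]
force: [-0.1, 0.4, -3.5]
width: 0.0186
```

```bash
python3 - <<'E'
from h import *
import pickle
s=readout.get_state(); print(s['t'],s['eef_pos'],s['ee_rot'],s['force'],s['moment'],s['width'])
D={'s':s}
for c in ['side','wrist']:
    f=D[c]=viewer.grab_frame(c)
pickle.dump(D,open('m.pkl','wb'))
a=cv2.resize(D['wrist']['image'][130:260,240:410,::-1],(520,398),interpolation=cv2.INTER_CUBIC)
b=cv2.resize(D['side']['image'][190:260,320:400,::-1],(640,560),interpolation=cv2.INTER_CUBIC)
cv2.imwrite('pics/m_w.png',cv2.resize(D['wrist']['image'][130:260,240:410,::-1],(782,598),interpolation=cv2.INTER_CUBIC)); cv2.imwrite('pics/m_s.png',b)
E
```

```text
15.3 [0.47158401 0.04144041 0.17538571] [3.14152014e+00 5.45824550e-04 3.00275528e+00] [-0.11669005  0.43178382 -3.49503757] [-0.0942717   0.07291268 -0.05234353] 0.01855140564773782
```

View pics/m_w.png

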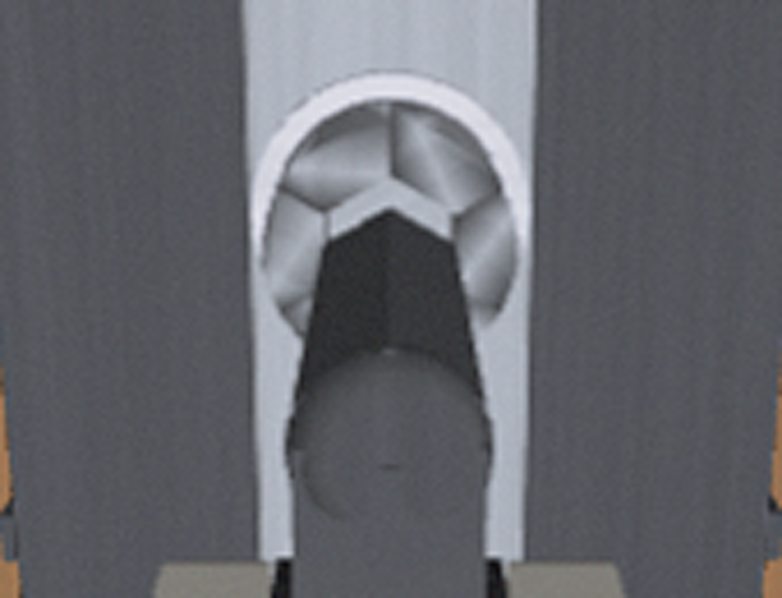

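View pics/m_s.png

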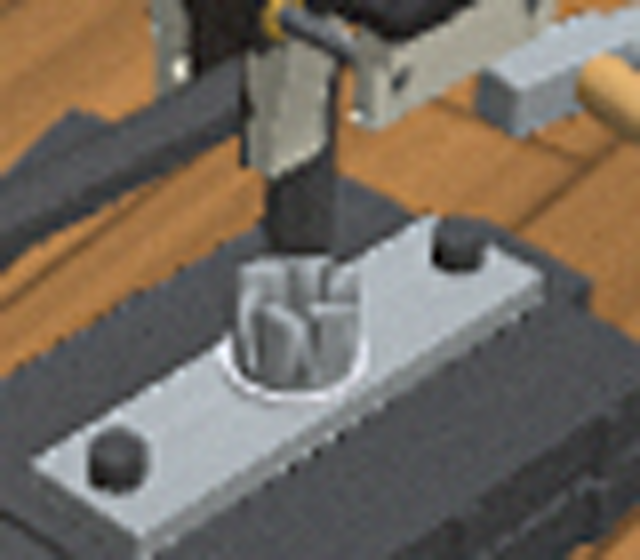

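```bash
python3 - <<'E'
from fit import *
import pickle
D=pickle.load(open('m.pkl','rb')); s=D['s']; W=D['wrist']
wz=lambda u,v:np.array([(u+.5)/4.6-.5+240,(v+.5)/4.6-.5+130])
R=s['ee_rot'][2];u=np.array([np.sin(R),-np.cos(R),0]);n=np.array([np.cos(R),np.sin(R),0])
rel=lambda p:(p-s['eef_pos'])
for z in (.103,.092,.081):
    l,r=onz(W,*wz(328,212),z),onz(W,*wz(453,212),z); t=onz(W,*wz(391,177),z)
    print(z,'width',np.linalg.norm(l-r),'corner u',rel(t)@u,'n',rel(t)@n, 'upper-side corners u',rel(l)@u,rel(r)@u)
l,r=onz(W,*wz(262,235),.103),onz(W,*wz(520,235),.103); t=onz(W,*wz(391,100),.103); print('head width',np.linalg.norm(l-r),'top u',rel(t)@u, 'ctr u', rel(l)@u,rel(r)@u)
l,r=onz(W,*wz(250,235),.075),onz(W,*wz(530,235),.075); t=onz(W,*wz(391,72),.075); print('ring',np.linalg.norm(l-r),'top u',rel(t)@u, 'ctr u', rel(l)@u,rel(r)@u)
for z in (.115,.120,.125):
    t=onz(W,*wz(389,208),z); l,r=onz(W,*wz(326,240),z),onz(W,*wz(458,240),z);print('key',z,rel(t)@u,rel(t)@n,np.linalg.norm(l-r),rel(l)@u)
E
```

```text
0.103 width 0.0192719033146346 corner u -0.03874071489998338 n -0.00021120539310795023 upper-side corners u -0.03326569174698215 -0.03329466637128337
0.092 width 0.020190425817924264 corner u -0.03662825867180559 n -0.0002190572625498477 upper-side corners u -0.030892289213192446 -0.03092264480355657
0.081 width 0.02110894832121393 corner u -0.03451580244362779 n -0.00022690913199174522 upper-side corners u -0.028518886679402757 -0.028550623235829777
head width 0.03997267401088956 top u -0.0505119708782838 ctr u -0.02962636984402608 -0.02968817893975936
ring 0.04864838595691232 top u -0.051272464391980736 ctr u -0.02314238243834534 -0.023217234460691266
key 0.115 -0.036461109665217026 -0.0004881758132322865 0.019400339669430975 -0.031659957262399334
key 0.12 -0.037526074708145965 -0.0004780816020406453 0.018956995717482255 -0.03283464006885421
key 0.125 -0.03859103975107492 -0.00046798739084894864 0.018513651765533535 -0.034009322875309084
```

Emit:
apply_moves(deltas="0 -0.05 0.8 0;0 0 0.5 0;0 0 0.3 0;0 0 0.3 0;0 0 0.3 0;0 0 0 0")

```text
t: 16.15
eef_pos: [0.4711, 0.0409, 0.1528]
ee_rot: [-3.141, -0.0, 3.003]
force: [0.4, 1.3, -5.6]
width: 0.0182
```

```bash
python3 - <<'E'
from h import *
import pickle
s=readout.get_state(); print(s['t'],s['eef_pos'],s['ee_rot'],s['force'],s['moment'],s['width'])
D={'s':s}
for c in ['side','wrist']:
    f=D[c]=viewer.grab_frame(c)
pickle.dump(D,open('m.pkl','wb'))
b=cv2.resize(D['side']['image'][190:260,320:400,::-1],(640,560),interpolation=cv2.INTER_CUBIC)
cv2.imwrite('pics/n_w.png',cv2.resize(D['wrist']['image'][130:260,240:410,::-1],(782,598),interpolation=cv2.INTER_CUBIC)); cv2.imwrite('pics/n_s.png',b)
E
```

```text
16.15 [0.47112958 0.04089489 0.15284549] [-3.14148508e+00 -2.37848257e-04  3.00259318e+00] [ 0.40269573  1.25265511 -5.55136486] [-0.0113635   0.12046091 -0.02591164] 0.01815317945083852
```

View pics/n_w.png

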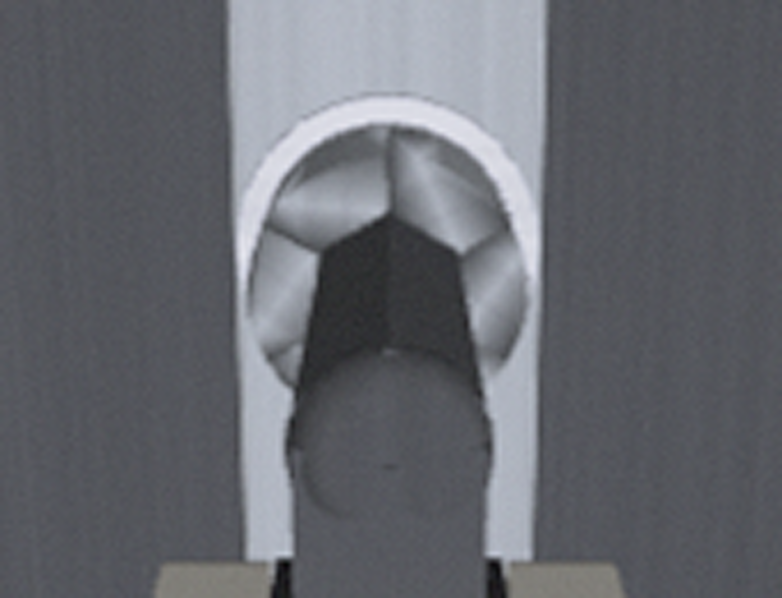

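View pics/n_s.png

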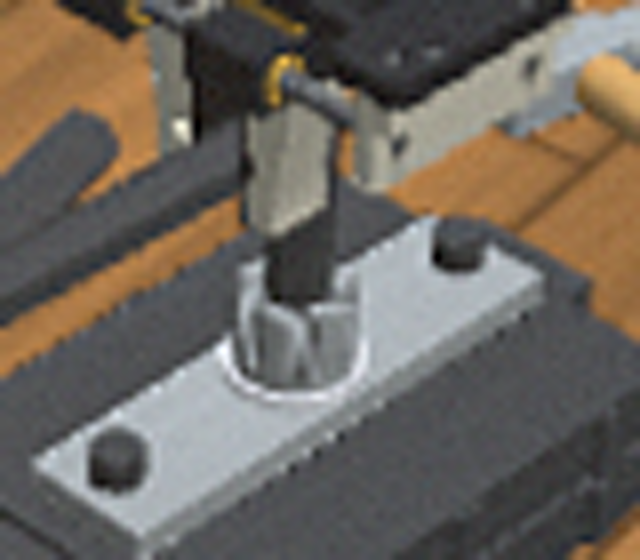

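Emit:
apply_moves(deltas="0 0 0.3 0;0 0 0.3 0;0 0 0 0")

```text
t: 16.62
eef_pos: [0.4711, 0.0409, 0.1468]
ee_rot: [-3.141, -0.0, 3.003]
force: [0.1, 1.0, -4.9]
width: 0.0183
```

Emit:
apply_moves(deltas="0 0 0.3 0;0 0 0.3 0;0 0 0 0")

```text
t: 17.0
eef_pos: [0.4711, 0.0409, 0.1408]
ee_rot: [-3.141, -0.0, 3.003]
force: [0.4, 1.5, -5.3]
width: 0.0188
```

Emit:
apply_moves(deltas="0 0 0.3 0;0 0 0.2 0;0 0 0 0")

```text
t: 17.38
eef_pos: [0.4712, 0.0409, 0.1359]
ee_rot: [3.142, -0.0, 3.003]
force: [1.4, 1.5, -5.0]
width: 0.0181
```

Emit:
apply_moves(deltas="0 0 0.2 0;0 0 0.2 0;0 0 0 0")

```text
t: 17.75
eef_pos: [0.4724, 0.0419, 0.134]
ee_rot: [3.14, 0.003, 3.003]
force: [-4.3, 6.6, 13.9]
width: 0.0184
```

```bash
python3 - <<'E'
from h import *
s=readout.get_state(); print(s['t'],s['eef_pos'],s['ee_rot'],s['force'],s['moment'],s['width'])
f=viewer.grab_frame('side');w=viewer.grab_frame('wrist')
cv2.imwrite('pics/o_w.png',cv2.resize(w['image'][130:260,240:410,::-1],(782,598),interpolation=cv2.INTER_CUBIC)); cv2.imwrite('pics/o_s.png',cv2.resize(f['image'][140:260,290:420,::-1],(650,600),interpolation=cv2.INTER_CUBIC))
E
```

```text
17.75 [0.47241494 0.04186224 0.13401342] [3.13984334e+00 2.68056560e-03 3.00332547e+00] [-4.30035749  6.56768579 13.86796308] [ 2.10215815  2.4091655  -0.15830797] 0.018390218008871244
```

View pics/o_s.png

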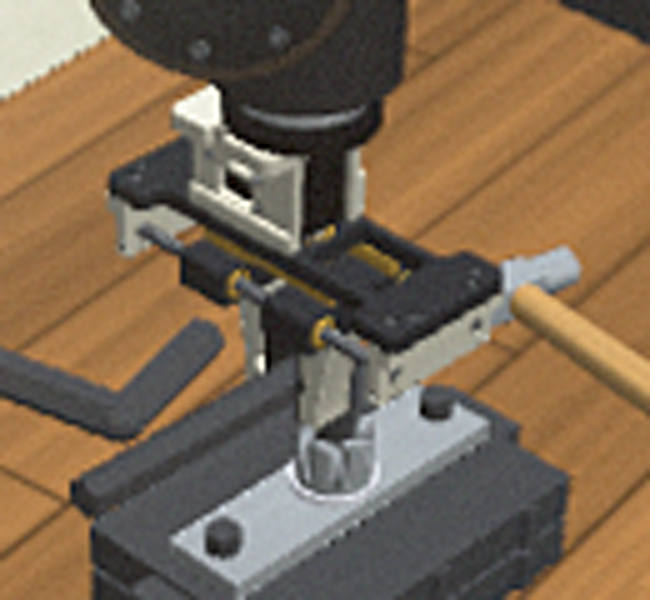

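View pics/o_w.png

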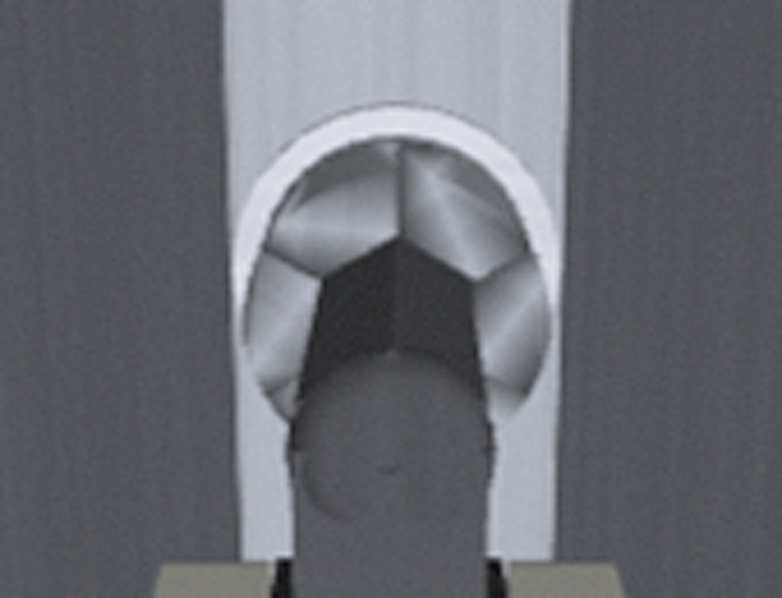

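Emit:
apply_moves(deltas="0 0 -0.1 0;0 0 0 0;0 0 0 0;0 0 0 0", gripper=0.3)

```text
t: 18.35
eef_pos: [0.4711, 0.0407, 0.1329]
ee_rot: [-3.141, -0.0, 3.002]
force: [0.6, 0.0, 0.2]
width: 0.0311
```

```bash
python3 - <<'E'
from h import *
s=readout.get_state(); print(s['t'],s['eef_pos'],s['ee_rot'],s['force'],s['moment'],s['width'])
f=viewer.grab_frame('side');w=viewer.grab_frame('wrist')
cv2.imwrite('pics/p_w.png',cv2.resize(w['image'][130:260,240:410,::-1],(782,598),interpolation=cv2.INTER_CUBIC)); cv2.imwrite('pics/p_s.png',cv2.resize(f['image'][140:260,290:420,::-1],(650,600),interpolation=cv2.INTER_CUBIC))
E
```

```text
18.35 [0.47109369 0.04069429 0.13289466] [-3.14127974e+00 -2.91910846e-04  3.00245334e+00] [0.56525775 0.01115167 0.23472779] [ 0.03325161  0.15835489 -0.01079898] 0.03108179584831972
```

View pics/p_s.png

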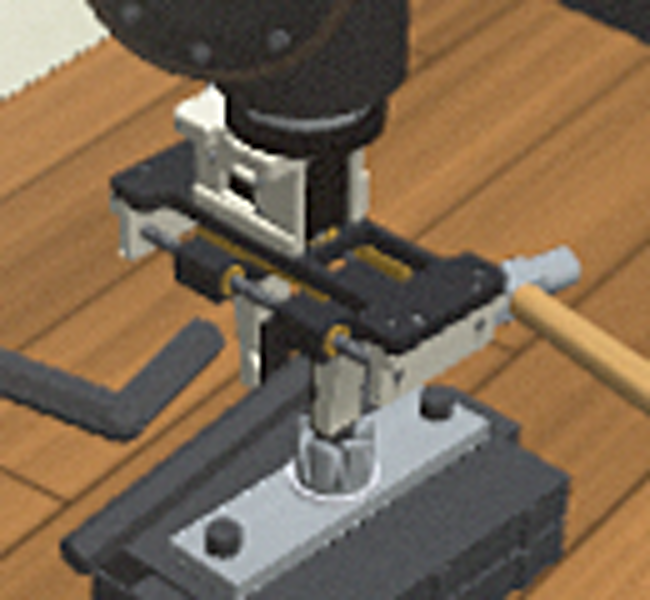

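View pics/p_w.png

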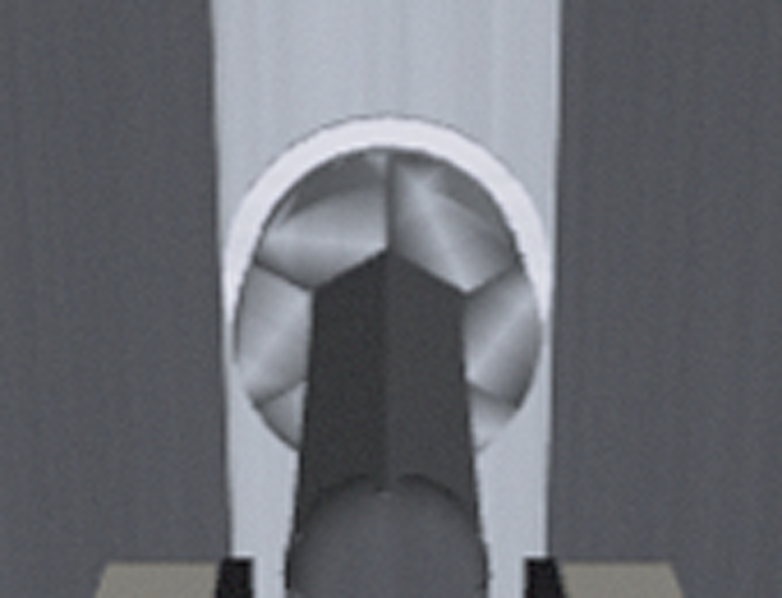

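```bash
python3 - <<'E'
from h import *
f=viewer.grab_frame('side');w=viewer.grab_frame('wrist')
c=np.array([.4670,.0143,0]);x=np.array([.990,-.139,0]);y=np.array([.139,.990,0])
def onL(f,u,v):
    o,d=ray(f,u,v);t=((c-o)@x)/(d@x);p=o+d*t;return (p-c)@y,p[2]
print('long end',onL(f,290+80/5,140+550/5))
wz=lambda u,v:np.array([(u+.5)/4.6-.5+240,(v+.5)/4.6-.5+130])
print('bend back ridge ',onL(w,*wz(386,490)),'ridge at mouth',onL(w,*wz(386,248)))
cv2.imwrite('pics/q_w.png',w['image'][:,:,::-1])
cv2.imwrite('pics/q_s.png',cv2.resize(f['image'][190:270,290:400,::-1],(770,560),interpolation=cv2.INTER_CUBIC))
E
```

```text
long end (np.float64(0.17192821259334237), np.float64(0.12089226573357614))
bend back ridge  (np.float64(-0.1526919355080975), np.float64(0.5235475229155977)) ridge at mouth (np.float64(-0.10890282381573697), np.float64(0.5110444884737566))
```

View pics/q_w.png

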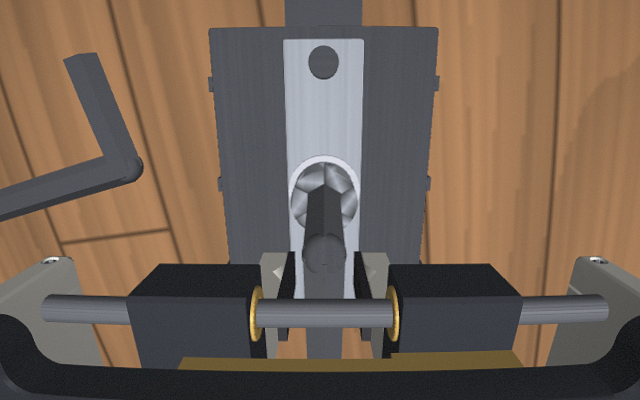

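View pics/q_s.png

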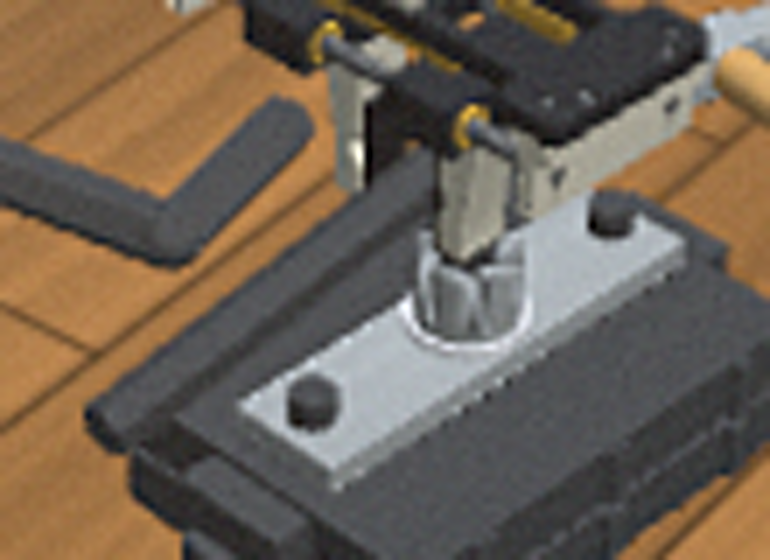

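```bash
python3 - <<'E'
from h import *
f=viewer.grab_frame('side');w=viewer.grab_frame('wrist')
c=np.array([.4670,.0143,0]);x=np.array([.990,-.139,0]);y=np.array([.139,.990,0])
def onL(f,u,v):
    o,d=ray(f,u,v);t=((c-o)@x)/(d@x);p=o+d*t;return round((p-c)@y,4),round(p[2],4)
print('o long end',onL(f,290+92/5,140+492/5))
print('now long end',onL(f,290+108/7,190+428/7))
print('now long arm axis near fingers',onL(f,290+405/7,190+190/7), onL(f,290+250/7,190+310/7))
# predicted pixel of ideal home key
for tau in (0,.03,.06,.1,.15):
  for name,base in (('floor',.081),):
    O=c+np.array([0,0,.151]); L=np.cos(tau)*y-np.array([0,0,np.sin(tau)]); P=O+.17*L
    q=proj(f,P)[0]; print(tau,((q-[290,190])*7).round(0))
    S=-np.sin(tau)*y-np.array([0,0,np.cos(tau)]); r=O-.011*L+.0*S; r2=O-.011*L+.048*S; zz=lambda p:((p-[240,130])*4.6).round(0); print('   wrist ridge top/mouth',zz(proj(w,r)[0]),zz(proj(w,r2)[0]))
E
```

```text
o long end (np.float64(0.1631), np.float64(0.1511))
now long end (np.float64(0.1738), np.float64(0.1185))
now long arm axis near fingers (np.float64(0.0325), np.float64(0.1448)) (np.float64(0.108), np.float64(0.1326))
0 [113. 348.]
   wrist ridge top/mouth [395. 363.] [394. 246.]
0.03 [114. 360.]
   wrist ridge top/mouth [395. 364.] [394. 236.]
0.06 [115. 371.]
   wrist ridge top/mouth [395. 365.] [394. 226.]
0.1 [117. 386.]
   wrist ridge top/mouth [395. 367.] [394. 212.]
0.15 [120. 404.]
   wrist ridge top/mouth [395. 369.] [394. 195.]
```

Emit:
apply_moves(deltas="0 0 0 0;0 0 0 0;0 0 -3 0;0 0 -5 0;0 0 -4 0;0 0 0 0", gripper=-0.3)

```text
t: 19.4
eef_pos: [0.4729, 0.0415, 0.2564]
ee_rot: [3.139, 0.006, 3.003]
force: [0.1, 0.6, -0.7]
width: 0.057
```

```bash
python3 - <<'E'
from h import *
import pickle
s=readout.get_state(); print(s['t'],s['eef_pos'],s['ee_rot'],s['force'],s['width'])
D={'s':s}
for c in ['side','wrist','top']: D[c]=viewer.grab_frame(c)
pickle.dump(D,open('r.pkl','wb'))
f,w=D['side'],D['wrist']
cv2.imwrite('pics/r_w.png',w['image'][:,:,::-1])
cv2.imwrite('pics/r_s.png',cv2.resize(f['image'][170:270,290:400,::-1],(770,700),interpolation=cv2.INTER_CUBIC)[:600])
E
```

```text
19.4 [0.47287248 0.04145332 0.25639181] [3.13851048 0.00554788 3.00293297] [ 0.05029655  0.55124904 -0.72357949] 0.05699761864280279
```

View pics/r_w.png

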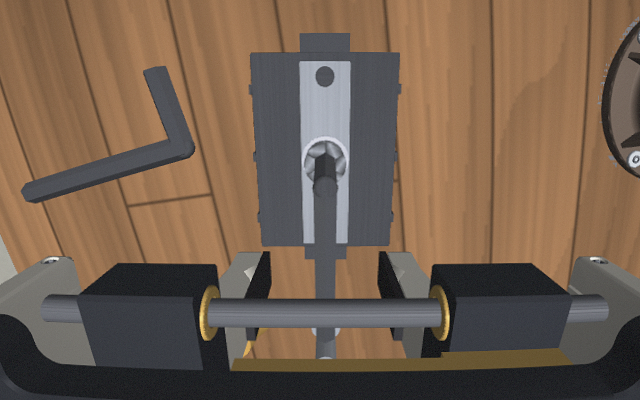

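View pics/r_s.png

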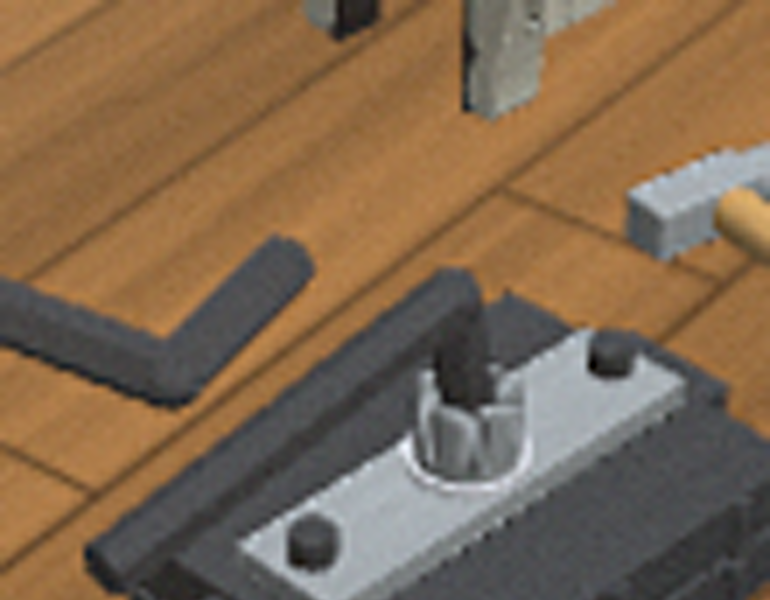

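```bash
cat > kf.py <<'E'
from h import *
from scipy.optimize import minimize
C=np.array([.4670,.0143,0])
def hexa(P,A,n,m,l,s0=0):
    # prism from P along A length l ; flats along n (key y), corners along m
    r=.0095/np.cos(np.pi/6); v=[]
    for k in range(6):
        c=np.cos(k*np.pi/3)*m+np.sin(k*np.pi/3)*n
        v+=[P+A*s0+r*c,P+A*l+r*c]
    return np.array(v)
def pose(p):
    yy,xx,zz,tau,psi=p   # O in mould-ish frame, tilt, yaw of long arm
    b=1.432+psi; u=np.array([np.cos(b),np.sin(b),0]);n=np.array([-np.sin(b),np.cos(b),0]);z=np.array([0,0,1.])
    y0=np.array([.1386,.9903,0]);x0=np.array([.9903,-.1386,0])
    O=C+y0*yy+x0*xx+z*zz
    L=np.cos(tau)*u-np.sin(tau)*z; S=-np.sin(tau)*u-np.cos(tau)*z
    return O,L,S,n
def parts(p,cut=.048):
    O,L,S,n=pose(p)
    return [hexa(O,L,n,S,.170,-.006),hexa(O,S,n,L,cut,-.006)]
def mask(f,p,sc=4,cut=.048):
    m=np.zeros((400*sc,640*sc),np.uint8)
    for V in parts(p,cut):
        q=((proj(f,V)+.5)*sc).astype(np.int32); cv2.fillConvexPoly(m,cv2.convexHull(q),1)
    return cv2.resize(m.astype(np.float32),(640,400),interpolation=cv2.INTER_AREA)
E
python3 - <<'E'
from kf import *
import pickle
D=pickle.load(open('r.pkl','rb'))
M={}
for c in ['side','wrist','top']:
    for r in viewer.silhouettes(c,'key'):
        print(c,r['conf'],r['extent'],r['region'].sum())
        M.setdefault(c,[]).append(r['region'])
pickle.dump(M,open('rm.pkl','wb'))
for c in ['side','wrist']:
    im=D[c]['image'].copy(); 
    for i,m in enumerate(M.get(c,[])): im[m]=im[m]//2+np.array([[127,0,0],[0,127,0],[0,0,127]])[i%3].astype(np.uint8)
    cv2.imwrite(f'pics/rm_{c}.png',im[:,:,::-1])
E
```

```text
side 0.88 [303.6, 207.9, 54.6, 47.7] 700
side 0.64 [251.7, 197.0, 81.6, 29.8] 863
top 0.56 [328.5, 79.4, 14.7, 14.4] 144
```

```bash
python3 - <<'E'
from kf import *
import pickle
D=pickle.load(open('r.pkl','rb'));M=pickle.load(open('rm.pkl','rb'))
f=D['side'];m=M['side'][0].astype(np.float32)
im=cv2.resize(f['image'][190:270,290:390,::-1],(800,640),interpolation=cv2.INTER_CUBIC)
def cost(p):
    r=mask(f,p); return np.abs(r-m).sum()+ 2e6*(p[1]**2)+ 300*p[4]**2
best=None
for t0 in (.05,.1,.18):
  for z0 in (.151,.16):
    o=minimize(cost,[.004,0,z0,t0,0],method='Nelder-Mead',options=dict(initial_simplex=np.array([.004,0,z0,t0,0])+np.vstack([np.zeros(5),np.diag([.006,.003,.006,.06,.05])]),maxiter=600,xatol=1e-5))
    print(o.fun,o.x.round(4))
    if best is None or o.fun<best.fun: best=o
print(best.x, m.sum())
cs=cv2.findContours((cv2.resize(mask(f,best.x)[190:270,290:390],(800,640))>.5).astype(np.uint8),0,2)[0]
cv2.drawContours(im,cs,-1,(0,255,0),1)
cv2.imwrite('pics/rf.png',im[:600])
w=D['wrist']; cv2.imwrite('pics/rz_w.png',cv2.resize(w['image'][120:260,270:390,::-1],(514,600),interpolation=cv2.INTER_CUBIC))
E
```

```text
59.10434300631012 [ 0.0091  0.      0.1493  0.1723 -0.0118]
73.21757174746656 [ 0.0111 -0.0005  0.1492  0.1174  0.0318]
56.50858048744173 [ 0.0093  0.0004  0.15    0.1796 -0.0067]
58.361649639451876 [0.0104 0.0003 0.1489 0.1518 0.0109]
56.09773517484948 [ 9.700e-03  1.000e-04  1.503e-01  1.819e-01 -6.500e-03]
55.64876705329246 [ 0.0107  0.      0.15    0.1804 -0.0089]
[ 1.06958679e-02  6.78638725e-06  1.50026092e-01  1.80367831e-01
 -8.88349466e-03] 700.0
```

View pics/rf.png

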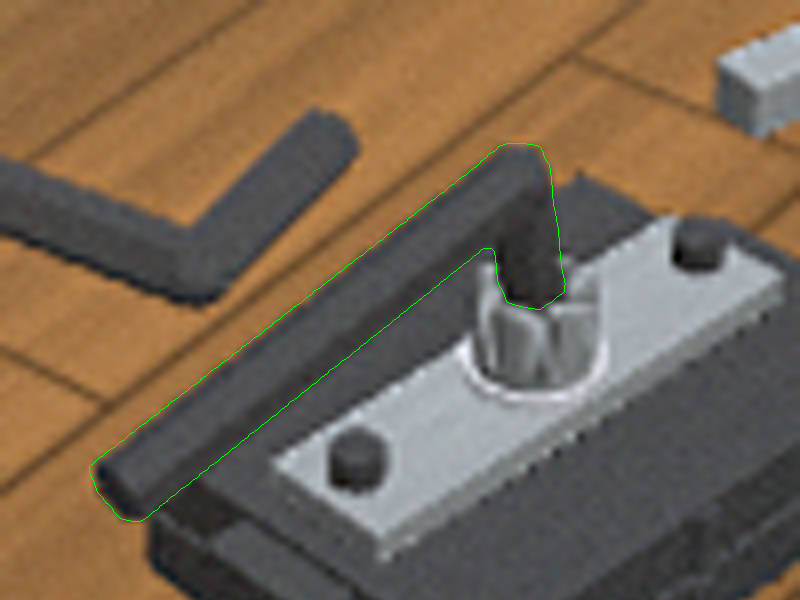

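View pics/rz_w.png

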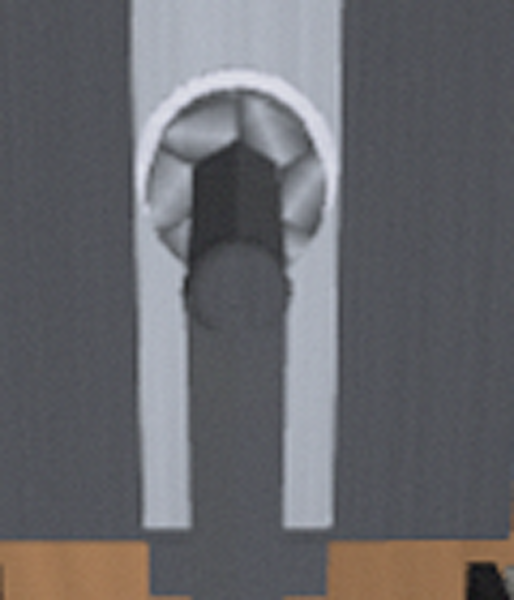

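Emit:
apply_moves(deltas="0.1 5.8 0 0;0.1 5.8 0 0;0 0 4 0;0 0 4 0;0 0 3.5 0;0 0 2 0;0 0 1.3 0;0 0 0 0")

```text
t: 20.7
eef_pos: [0.4848, 0.1557, 0.1041]
ee_rot: [-3.14, -0.002, 3.003]
force: [0.7, -0.2, -0.8]
width: 0.0568
```

```bash
python3 - <<'E'
from h import *
s=readout.get_state(); print(s['t'],s['eef_pos'],s['ee_rot'],s['force'],s['width'])
f=viewer.grab_frame('side');w=viewer.grab_frame('wrist')
cv2.imwrite('pics/t_w.png',w['image'][:,:,::-1])
cv2.imwrite('pics/t_s.png',cv2.resize(f['image'][150:270,270:400,::-1],(650,600),interpolation=cv2.INTER_CUBIC))
E
```

```text
20.7 [0.48480405 0.15565735 0.10412594] [-3.13992486e+00 -1.52721588e-03  3.00254736e+00] [ 0.6923283  -0.15959949 -0.75152905] 0.0568471011965038
```

View pics/t_w.png

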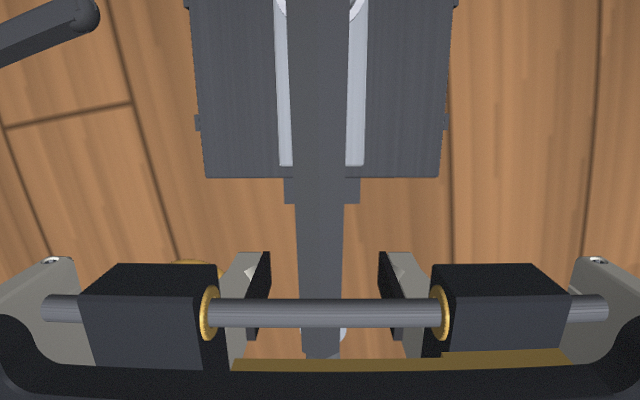

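View pics/t_s.png

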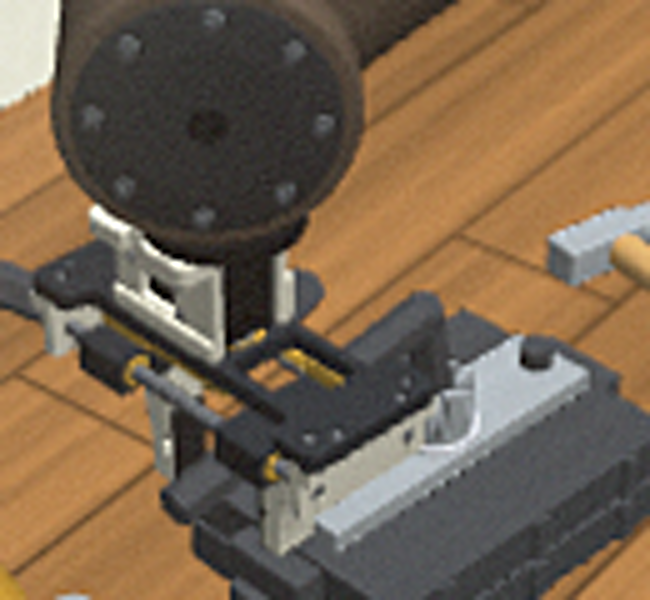

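Emit:
apply_moves(deltas="0 0 0 0;0 0 0 0;0 0 0 0;0 0 0 0;0 0 0 0;0 0 0 0", gripper=1, squeeze=20)

```text
t: 21.55
eef_pos: [0.4856, 0.1561, 0.1052]
ee_rot: [3.142, 0.001, 3.003]
force: [1.8, -0.6, -0.1]
width: 0.0193
```

Emit:
apply_moves(deltas="0 0 -0.4 0;0 0 -0.4 0;0 0 -0.4 0;0 0 0 0")

```text
t: 22.05
eef_pos: [0.4832, 0.1536, 0.1161]
ee_rot: [-3.137, -0.004, 3.002]
force: [0.8, -7.4, -5.1]
width: 0.0191
```

Emit:
apply_moves(deltas="0 -0.3 -0.2 0;0 -0.2 -0.4 0;0 -0.1 -0.3 0;0 0 0 0")

```text
t: 22.55
eef_pos: [0.4839, 0.1494, 0.1261]
ee_rot: [-3.141, -0.001, 3.002]
force: [0.9, -4.5, -5.8]
width: 0.0189
```

```bash
python3 - <<'E'
from h import *
s=readout.get_state(); print(s['t'],s['eef_pos'],s['ee_rot'],s['force'],s['moment'],s['width'])
f=viewer.grab_frame('side');w=viewer.grab_frame('wrist')
cv2.imwrite('pics/u_w.png',w['image'][:,:,::-1])
cv2.imwrite('pics/u_s.png',cv2.resize(f['image'][150:270,270:400,::-1],(650,600),interpolation=cv2.INTER_CUBIC))
E
```

```text
22.55 [0.48390739 0.14940076 0.12612089] [-3.14069885e+00 -8.13246709e-04  3.00224968e+00] [ 0.8847325  -4.51893087 -5.81464159] [-1.62623174 -0.17080244  0.1288835 ] 0.0189280423985308
```

View pics/u_s.png

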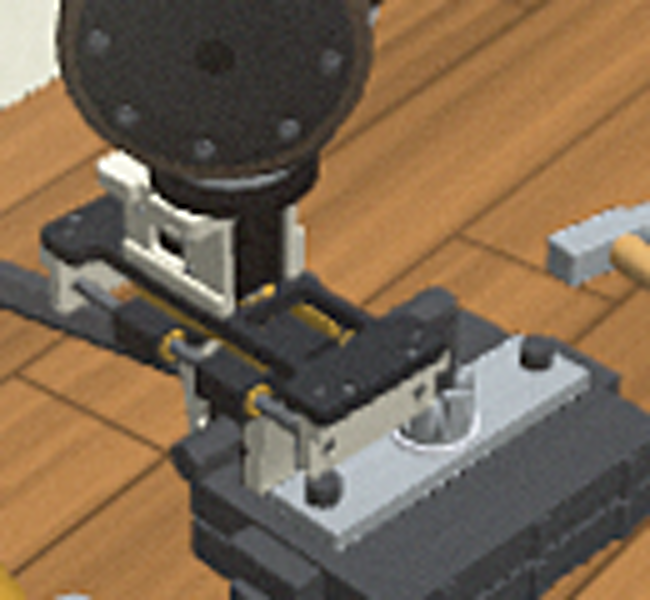

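View pics/u_w.png

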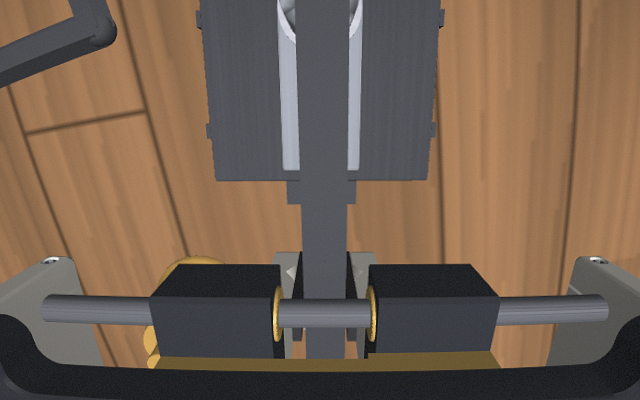

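Emit:
apply_moves(deltas="0 -0.3 0 0;0 0 0.2 0;0 0 0 0;0 0 0 0", squeeze=60)

```text
t: 23.15
eef_pos: [0.4848, 0.1482, 0.1246]
ee_rot: [3.14, 0.001, 3.003]
force: [0.1, 5.2, 0.5]
width: 0.0183
```

Emit:
apply_moves(deltas="-0.68 -0.02 0 0.05;-0.68 -0.02 0 0.05;-1.35 -0.07 0 0.1;-1.35 -0.07 0 0.1;0 0 0 0")

```text
t: 23.78
eef_pos: [0.5239, 0.1376, 0.1246]
ee_rot: [3.138, 0.0, 2.702]
force: [-4.1, 12.4, 4.5]
width: 0.0185
```

```bash
cat > st.py <<'E'
from h import *
s=readout.get_state(); d=s['eef_pos'][:2]-[.4670,.0143]
b=np.arctan2(d[1],d[0]); f=s['force'][:2]
print('t',s['t'],'eef',s['eef_pos'].round(4),'rot',s['ee_rot'].round(4),'R',np.hypot(*d).round(4),'pos turn',(1.432-b).round(3),'yaw turn',(3.0026-s['ee_rot'][2]).round(3))
print('F',s['force'].round(1),'rad',(f@[np.cos(b),np.sin(b)]).round(1),'cw',(f@[np.sin(b),-np.cos(b)]).round(1),'M',s['moment'].round(2),'w',s['width'].round(4))
E
python3 st.py
```

```text
t 23.775 eef [0.5239 0.1376 0.1246] rot [3.1380e+00 1.0000e-04 2.7016e+00] R 0.1358 pos turn 0.293 yaw turn 0.301Traceback (most recent call last):
  File "st.py", line 5, in <module>
    print('F',s['force'].round(1),'rad',(f@[np.cos(b),np.sin(b)]).round(1),'cw',(f@[np.sin(b),-np.cos(b)]).round(1),'M',s['moment'].round(2),'w',s['width'].round(4))
                                                                                                                                                 ^^^^^^^^^^^^^^^^
AttributeError: 'float' object has no attribute 'round'
```

```bash
sed -i "s/s\['width'\].round(4)/round(float(s['width']),4)/" st.py; python3 st.py
```

```text
t 23.775 eef [0.5239 0.1376 0.1246] rot [3.1380e+00 1.0000e-04 2.7016e+00] R 0.1358 pos turn 0.293 yaw turn 0.301
F [-4.1 12.4  4.5] rad 9.5 cw -8.9 M [4.65 1.95 0.18] w 0.0185
```

Emit:
apply_moves(deltas="-1.35 0.05 0 0.1;-1.35 0.0 0 0.1;-1.35 -0.05 0 0.1;0 0 0 0")

```text
t: 24.28
eef_pos: [0.5577, 0.1159, 0.1242]
ee_rot: [3.14, -0.001, 2.401]
force: [-3.4, 8.3, 2.0]
width: 0.0185
```

```bash
python3 st.py
```

```text
t 24.275 eef [0.5577 0.1159 0.1242] rot [ 3.1403e+00 -1.0000e-03  2.4014e+00] R 0.1362 pos turn 0.59 yaw turn 0.601
F [-3.4  8.3  2. ] rad 3.9 cw -8.1 M [3.52 1.54 0.24] w 0.0185
```

Emit:
apply_moves(deltas="-1.35 -0.05 0 0.1;-1.35 -0.05 0 0.1;-1.35 -0.05 0 0.1;-1.35 -0.05 0 0.1;0 0 0 0")

```text
t: 24.9
eef_pos: [0.5902, 0.0729, 0.1243]
ee_rot: [3.14, -0.001, 2.002]
force: [-1.5, 7.7, 1.7]
width: 0.0183
```

```bash
python3 st.py
```

```text
t 24.9 eef [0.5902 0.0729 0.1243] rot [ 3.1400e+00 -1.2000e-03  2.0017e+00] R 0.1365 pos turn 0.988 yaw turn 1.001
F [-1.5  7.7  1.7] rad 1.9 cw -7.6 M [3.42 0.62 0.26] w 0.0183
```

Now slower toward the stop.

Emit:
apply_moves(deltas="-0.54 -0.01 0 0.04;-0.54 -0.01 0 0.04;0 0 0 0")

```text
t: 25.28
eef_pos: [0.5944, 0.0634, 0.1244]
ee_rot: [3.14, -0.001, 1.923]
force: [-1.1, 8.8, 1.9]
width: 0.0181
```

```bash
python3 st.py
```

```text
t 25.275 eef [0.5944 0.0634 0.1244] rot [ 3.1397e+00 -1.3000e-03  1.9233e+00] R 0.1365 pos turn 1.064 yaw turn 1.079
F [-1.1  8.8  1.9] rad 2.1 cw -8.7 M [3.51 0.52 0.36] w 0.0181
```

Emit:
apply_moves(deltas="-0.4 -0.01 0 0.03;-0.4 -0.01 0 0.03;0 0 0 0")

```text
t: 25.65
eef_pos: [0.5969, 0.0559, 0.1245]
ee_rot: [3.139, -0.001, 1.864]
force: [-0.1, 8.6, 2.0]
width: 0.0184
```

```bash
python3 st.py
```

```text
t 25.65 eef [0.5969 0.0559 0.1245] rot [ 3.1394e+00 -1.3000e-03  1.8637e+00] R 0.1364 pos turn 1.122 yaw turn 1.139
F [-0.1  8.6  2. ] rad 2.5 cw -8.2 M [3.43 0.26 0.41] w 0.0184
```

Emit:
apply_moves(deltas="-0.3 0 0 0.022;-0.3 0 0 0.022;0 0 0 0")

```text
t: 26.02
eef_pos: [0.5986, 0.0501, 0.1245]
ee_rot: [3.139, -0.001, 1.82]
force: [1.0, 9.2, 1.7]
width: 0.0184
```

```bash
python3 st.py
```

```text
t 26.025 eef [0.5986 0.0501 0.1245] rot [ 3.1394e+00 -1.4000e-03  1.8198e+00] R 0.1364 pos turn 1.166 yaw turn 1.183
F [1.  9.2 1.7] rad 3.3 cw -8.6 M [3.5  0.21 0.36] w 0.0184
```

Emit:
apply_moves(deltas="-0.3 0 0 0.022;-0.3 0 0 0.022;-0.3 0 0 0.022;0 0 0 0")

```text
t: 26.52
eef_pos: [0.6007, 0.042, 0.1245]
ee_rot: [3.139, -0.002, 1.754]
force: [-0.6, 11.6, 2.7]
width: 0.0181
```

```bash
python3 st.py
```

```text
t 26.525 eef [0.6007 0.042  0.1245] rot [ 3.1392e+00 -2.3000e-03  1.7541e+00] R 0.1365 pos turn 1.227 yaw turn 1.248
F [-0.6 11.6  2.7] rad 1.8 cw -11.5 M [4.68 0.49 0.66] w 0.0181
```

Emit:
apply_moves(deltas="-0.3 0 0 0.022;-0.3 0 0 0.022;0 0 0 0")

```text
t: 26.9
eef_pos: [0.6015, 0.0378, 0.1244]
ee_rot: [3.139, -0.004, 1.711]
force: [-4.0, 20.7, 3.0]
width: 0.0186
```

```bash
python3 st.py; python3 - <<'E'
from h import *
f=viewer.grab_frame('side');w=viewer.grab_frame('wrist')
cv2.imwrite('pics/v_w.png',w['image'][:,:,::-1])
cv2.imwrite('pics/v_s.png',cv2.resize(f['image'][150:270,290:420,::-1],(650,600),interpolation=cv2.INTER_CUBIC))
E
```

```text
t 26.9 eef [0.6015 0.0378 0.1244] rot [ 3.1389 -0.0044  1.711 ] R 0.1365 pos turn 1.259 yaw turn 1.292
F [-4.  20.7  3. ] rad -0.4 cw -21.1 M [7.57 1.3  0.89] w 0.0186
```

View pics/v_s.png

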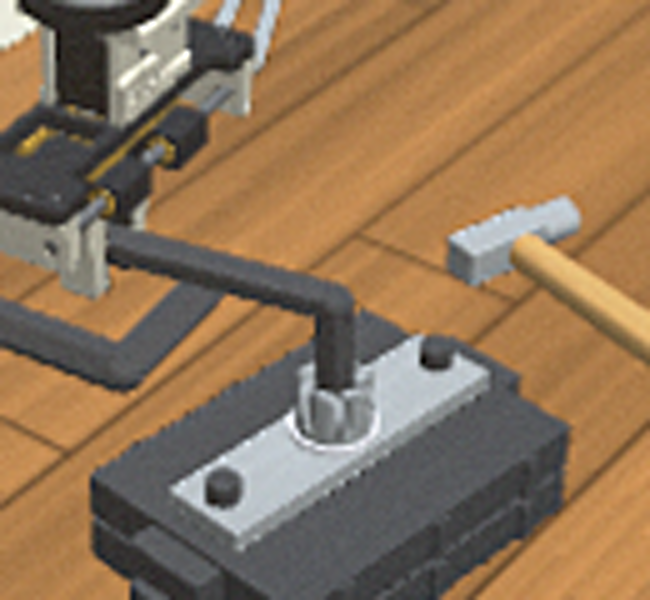

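View pics/v_w.png

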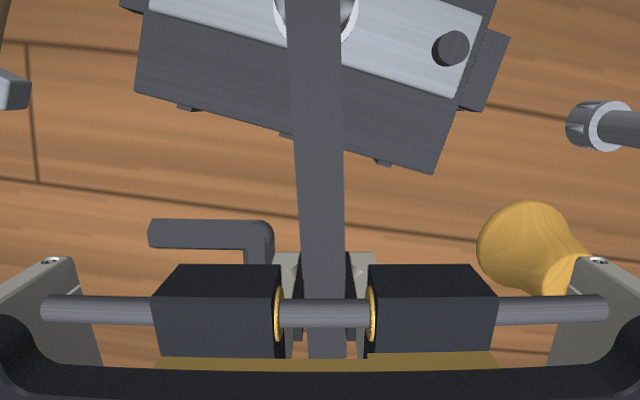

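Emit:
apply_moves(deltas="-0.3 0 0 0.022;0 0 0 0")

```text
t: 27.25
eef_pos: [0.6018, 0.0358, 0.1242]
ee_rot: [3.139, -0.006, 1.689]
force: [-4.6, 24.6, 2.3]
width: 0.0182
```

```bash
python3 st.py
```

```text
t 27.25 eef [0.6018 0.0358 0.1242] rot [ 3.1388 -0.0056  1.6894] R 0.1365 pos turn 1.274 yaw turn 1.313
F [-4.6 24.6  2.3] rad -0.6 cw -25.0 M [9.09 1.69 1.05] w 0.0182
```

Emit:
apply_moves(deltas="0.3 0 0 -0.022;0.3 0 0 -0.022;0 0 0 0")

```text
t: 27.62
eef_pos: [0.6009, 0.0402, 0.1244]
ee_rot: [3.14, -0.003, 1.733]
force: [-3.8, 16.4, 1.2]
width: 0.0183
```

```bash
python3 st.py
```

```text
t 27.625 eef [0.6009 0.0402 0.1244] rot [ 3.1395 -0.0032  1.7335] R 0.1364 pos turn 1.241 yaw turn 1.269
F [-3.8 16.4  1.2] rad -0.6 cw -16.8 M [5.98 1.05 0.62] w 0.0183
```

Emit:
apply_moves(deltas="0.35 0 0 -0.022;0.35 0 0 -0.022;0.2 0 0 -0.022;0 0 0 0")

```text
t: 28.12
eef_pos: [0.5994, 0.047, 0.1244]
ee_rot: [3.14, -0.001, 1.798]
force: [-0.3, 6.4, 0.7]
width: 0.0185
```

```bash
python3 st.py
```

```text
t 28.125 eef [0.5994 0.047  0.1244] rot [ 3.1403e+00 -9.0000e-04  1.7980e+00] R 0.1364 pos turn 1.19 yaw turn 1.205
F [-0.3  6.4  0.7] rad 1.3 cw -6.3 M [ 2.4   0.06 -0.01] w 0.0185
```

Emit:
apply_moves(deltas="0.4 0 0 -0.01;0 0 0 0")

```text
t: 28.38
eef_pos: [0.5987, 0.0498, 0.1244]
ee_rot: [3.141, 0.001, 1.808]
force: [2.7, 1.7, 0.3]
width: 0.0181
```

Emit:
apply_moves(deltas="0 0 0 0;0 0 0 0;0 0 0 0;0 0 0 0", squeeze=3)

```text
t: 28.88
eef_pos: [0.5981, 0.0495, 0.124]
ee_rot: [-3.141, -0.0, 1.806]
force: [1.0, 1.1, 0.4]
width: 0.0195
```

```bash
python3 st.py
```

```text
t 28.875 eef [0.5981 0.0495 0.124 ] rot [-3.1415 -0.      1.8064] R 0.1357 pos turn 1.17 yaw turn 1.196
F [1.  1.1 0.4] rad 1.3 cw -0.8 M [ 0.87 -0.42  0.08] w 0.0195
```

Open and lift clear, then look.

Emit:
apply_moves(deltas="0 0 0 0;0 0 0 0;0 0 0 0;0 0 0 0;0 0 -2 0;0 0 -4 0;0 0 -4 0;0 0 -3 0;0 0 0 0", gripper=-0.3)

```text
t: 30.0
eef_pos: [0.5994, 0.0497, 0.2571]
ee_rot: [3.137, -0.0, 1.807]
force: [-0.5, 0.3, -0.2]
width: 0.0572
```

```bash
python3 - <<'E'
from h import *
import pickle
s=readout.get_state(); print(s['t'],s['eef_pos'],s['ee_rot'],s['force'],s['width'])
D={'s':s};M={}
for c in ['side','wrist','top']:
    D[c]=viewer.grab_frame(c); M[c]=[(r['conf'],r['extent'],r['region']) for r in viewer.silhouettes(c,'key')]; print(c,[(round(a,2),b) for a,b,_ in M[c]])
pickle.dump((D,M),open('x.pkl','wb'))
f,w=D['side'],D['wrist']
cv2.imwrite('pics/x_w.png',w['image'][:,:,::-1]);cv2.imwrite('pics/x_t.png',D['top']['image'][:,:,::-1])
cv2.imwrite('pics/x_s.png',cv2.resize(f['image'][150:270,270:400,::-1],(650,600),interpolation=cv2.INTER_CUBIC))
E
```

```text
30.0 [0.59937136 0.04971796 0.25709666] [ 3.13653532e+00 -4.18698722e-05  1.80669216e+00] [-0.50173554  0.267442   -0.2070948 ] 0.057171767127936216
side [(0.81, [292.4, 200.8, 67.3, 29.0]), (0.68, [250.1, 196.8, 81.5, 30.7])]
wrist [(0.82, [305.3, 27.6, 49.7, 219.2]), (0.71, [187.0, 175.4, 91.8, 172.6])]
top [(0.92, [311.5, 161.0, 30.2, 73.3]), (0.82, [337.7, 154.4, 46.8, 11.2]), (0.39, [228.8, 203.5, 17.1, 19.9])]
```

View pics/x_s.png

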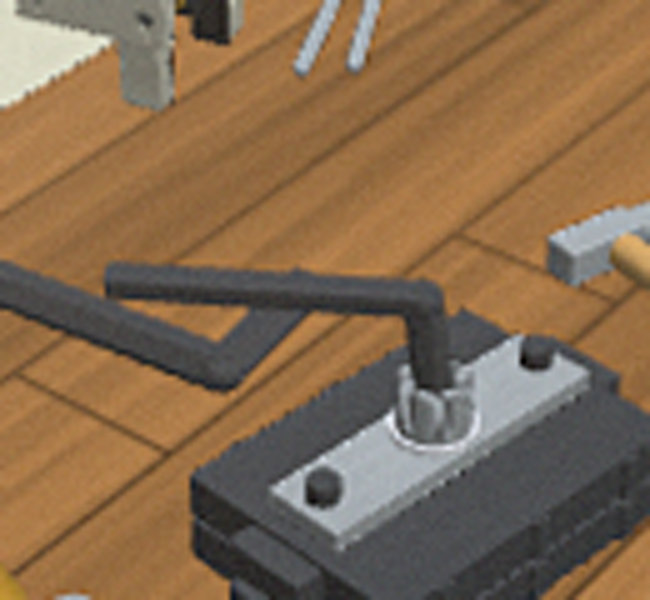

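View pics/x_w.png

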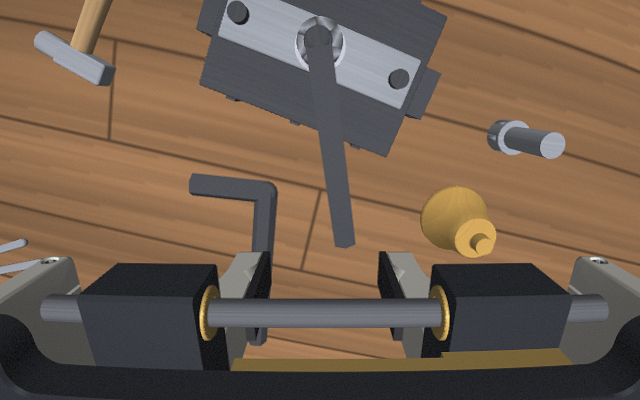

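View pics/x_t.png

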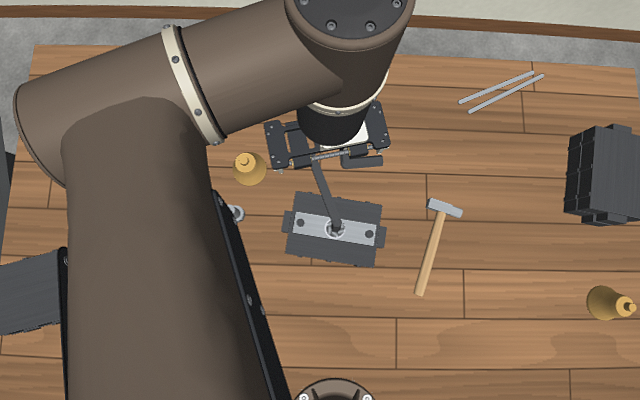

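```bash
python3 - <<'E'
from kf import *
import pickle
D,M=pickle.load(open('x.pkl','rb'))
fs={c:D[c] for c in ('side','wrist')}; ms={c:M[c][0][2].astype(np.float32) for c in fs}
def cost(p): return sum(np.abs(mask(fs[c],p,sc=3)-ms[c]).sum()/ms[c].sum() for c in fs)
best=None
for t0 in (.03,.12):
  for ps in (-1.08,-1.2):
    x0=np.array([0.002,0.002,.151,t0,ps])
    o=minimize(cost,x0,method='Nelder-Mead',options=dict(initial_simplex=x0+np.vstack([np.zeros(5),np.diag([.005,.005,.006,.06,.06])]),maxiter=500,xatol=1e-5))
    print(round(o.fun,3),o.x.round(4))
    if best is None or o.fun<best.fun: best=o
O,L,S,n=pose(best.x); E=O+.07*S; print('short end rel C',E-C,'long end',O+.17*L)
im=fs['side']['image'].copy(); 
for c,(y,h,x,w,k) in {'side':(180,80,280,100,7),'wrist':(10,250,240,150,2.4)}.items():
    A=cv2.resize(fs[c]['image'][y:y+h,x:x+w,::-1],None,fx=k,fy=k,interpolation=cv2.INTER_CUBIC).copy()
    cs=cv2.findContours((cv2.resize(mask(fs[c],best.x)[y:y+h,x:x+w],(A.shape[1],A.shape[0]))>.5).astype(np.uint8),0,2)[0]
    cv2.drawContours(A,cs,-1,(0,255,0),1); cv2.imwrite(f'pics/xf_{c}.png',A)
cv2.imwrite('pics/xz_w.png',cv2.resize(fs['wrist']['image'][5:85,270:370,::-1],None,fx=7,fy=7,interpolation=cv2.INTER_CUBIC))
E
```

```text
0.141 [ 0.0013  0.0065  0.1471  0.0957 -1.0532]
0.177 [ 0.0011  0.0065  0.1444  0.0732 -1.0511]
0.13 [ 0.002   0.0075  0.1474  0.1036 -1.055 ]
0.148 [ 0.0015  0.0066  0.146   0.0966 -1.0554]
short end rel C [ 0.00097005 -0.00168319  0.07779333] long end [0.63191197 0.07753659 0.1298363 ]
```

View pics/xz_w.png

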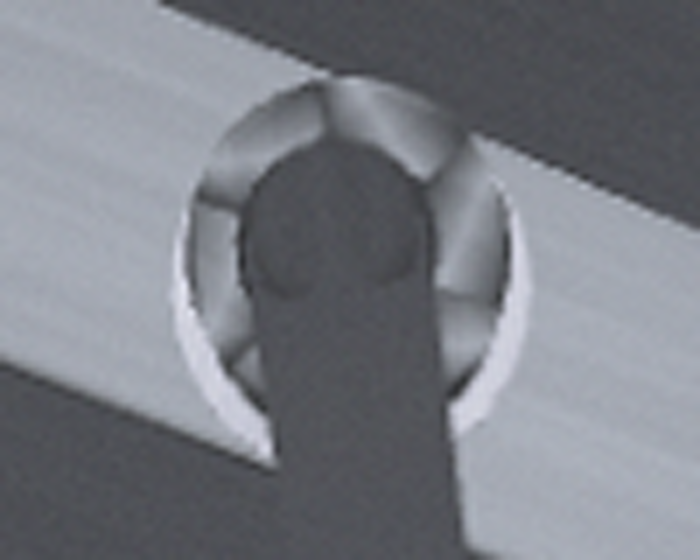

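View pics/xf_side.png

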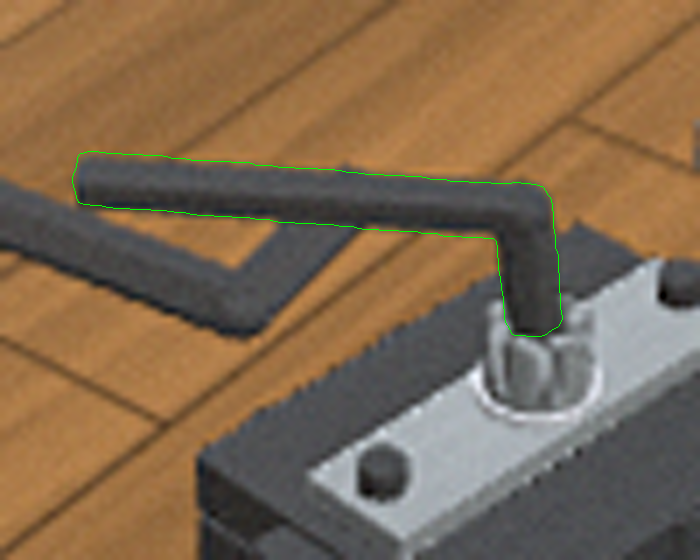

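```bash
python3 - <<'E'
from kf import *
import pickle
D,M=pickle.load(open('x.pkl','rb')); w=D['wrist']
A=cv2.resize(w['image'][5:85,270:370,::-1],None,fx=7,fy=7,interpolation=cv2.INTER_CUBIC)
def P(r,a,z,c): 
    p=c+np.array([r*np.cos(a),r*np.sin(a),z]); q=proj(w,p)[0]; return (((q-[270,5])+.5)*7-.5)
# centre: fit circle outline of head: picks left/right/top
best=None
pk=np.array([[186,225],[511,255],[350,76],[205,180],[480,140]])
def res(d):
    c=C+np.array([d[0],d[1],0]); pts=np.array([P(.020,a,.103,c) for a in np.linspace(0,2*np.pi,180)])
    return [np.min(np.hypot(*(pts-k).T)) for k in pk]
o=least_squares(res,[0,0],diff_step=1e-2,x_scale=.003); o=minimize(lambda d:np.sum(np.square(res(d))),[0,0],method='Nelder-Mead',options=dict(initial_simplex=[[0,0],[.004,0],[0,.004]]));print(o.x,o.fun)
c=C+np.array([*o.x,0])
# seams picks: (outer,inner)
seams=[((205,200),(240,205)),((322,85),(330,135)),((465,140),(430,182)),((505,300),(440,290))]
for a,b in seams:
    # find world angle on z=.103
    for s in (a,b):
        g=onz(w,270+(s[0]+.5)/7-.5,5+(s[1]+.5)/7-.5,.103)-c
        th=np.arctan2(g[1],g[0]); print(s,'r',np.hypot(*g[:2]).round(4),'screw mod60', np.round((1.432-th)%(np.pi/3),3))
E
```

```text
[0.00141583 0.00038052] 48.783559157146755
(205, 200) r 0.0187 screw mod60 1.009
(240, 205) r 0.0145 screw mod60 0.021
(322, 85) r 0.0193 screw mod60 1.024
(330, 135) r 0.0137 screw mod60 1.021
(465, 140) r 0.019 screw mod60 0.973
(430, 182) r 0.0127 screw mod60 1.023
(505, 300) r 0.0197 screw mod60 0.942
(440, 290) r 0.0118 screw mod60 1.031
```

Emit:
apply_moves(deltas="0 -3.25 0 0;-0.1 -3.25 0 0;-0.1 -3.25 0 0;0 -3.25 0 0;0 0 2 0;0 0 2 0;0 0 2 0;0 0 1.7 0;0 0 0 0", gripper=1, squeeze=10)

```text
t: 31.42
eef_pos: [0.4711, 0.0168, 0.1756]
ee_rot: [-3.138, 0.001, 1.806]
force: [0.5, 0.0, 0.7]
width: 0.0009
```

```bash
python3 - <<'E'
from h import *
s=readout.get_state(); print(s['t'],s['eef_pos'],s['force'],s['width'])
f,w=viewer.grab_frame('side'),viewer.grab_frame('wrist')
cv2.imwrite('pics/y_s.png',cv2.resize(f['image'][150:270,270:400,::-1],(650,600),interpolation=cv2.INTER_CUBIC))
cv2.imwrite('pics/y_w.png',w['image'][:,:,::-1])
E
```

```text
31.425 [0.47109981 0.01683772 0.1756038 ] [0.4508207  0.04504256 0.65741735] 0.0009053220410781761
```

View pics/y_s.png

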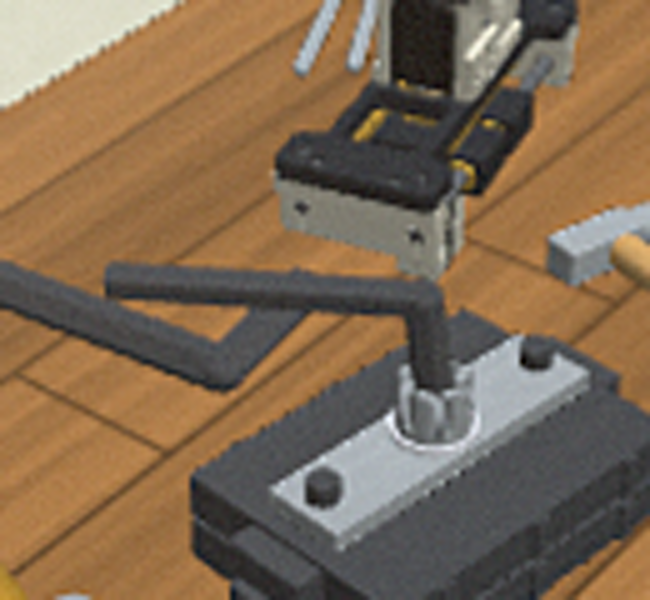

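View pics/y_w.png

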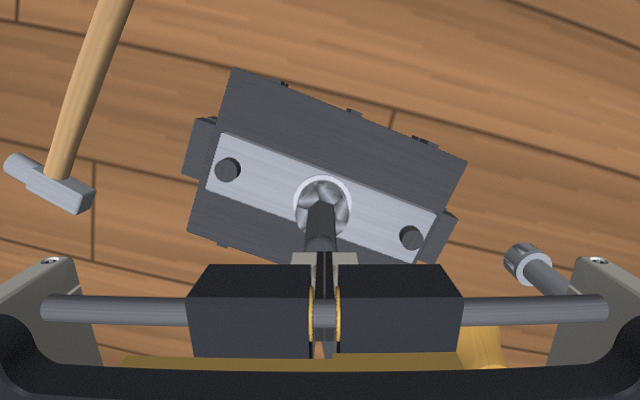

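Fingertips are just above the bend. Lower gently until contact.

Emit:
apply_moves(deltas="0 0 0.5 0;0 0 0.4 0;0 0 0 0")

```text
t: 31.9
eef_pos: [0.472, 0.0172, 0.1679]
ee_rot: [-3.141, 0.0, 1.807]
force: [-0.2, -1.1, 0.6]
width: 0.0005
```

Emit:
apply_moves(deltas="0 0 0.2 0;0 0 0.1 0;0 0 0 0")

```text
t: 32.28
eef_pos: [0.4721, 0.0173, 0.165]
ee_rot: [-3.141, 0.0, 1.807]
force: [-0.4, 0.4, 0.0]
width: 0.0003
```

Emit:
apply_moves(deltas="0 0 0.2 0;0 0 0.1 0;0 0 0 0")

```text
t: 32.65
eef_pos: [0.4721, 0.0173, 0.1619]
ee_rot: [-3.141, 0.0, 1.807]
force: [-0.9, -0.6, -0.7]
width: 0.0005
```

Emit:
apply_moves(deltas="0 0 0.2 0;0 0 0 0")

```text
t: 32.9
eef_pos: [0.4729, 0.0174, 0.1609]
ee_rot: [3.14, 0.0, 1.807]
force: [-0.3, 0.8, 6.6]
width: 0.0004
```

Emit:
apply_moves(deltas="0 0 0.2 0;0 0 0.1 0;0 0 0 0")

```text
t: 33.28
eef_pos: [0.4746, 0.0176, 0.1601]
ee_rot: [3.136, 0.001, 1.808]
force: [-3.2, 0.5, 21.0]
width: 0.0003
```

Emit:
apply_moves(deltas="0 0 -1.5 0;0 0 -4 0;0 0 -5 0;0 0 -3 0;0 0 0 0;0 0 0 0")

```text
t: 34.02
eef_pos: [0.4717, 0.0173, 0.2915]
ee_rot: [-3.141, -0.0, 1.806]
force: [0.4, -0.2, -0.4]
width: 0.0004
```

```bash
python3 - <<'E'
from kf import *
s=readout.get_state(); print(s['t'],s['eef_pos'],s['force'],s['width'])
fs={c:viewer.grab_frame(c) for c in ('side','wrist','top')}; ms={}
for c in ('side','wrist'):
    R=viewer.silhouettes(c,'key'); print(c,[(round(r['conf'],2),r['extent']) for r in R])
    if R: ms[c]=R[0]['region'].astype(np.float32)
for q in ('bell','spare_screw','hammer'):
    print(q,[(round(r['conf'],2),r['extent']) for r in viewer.silhouettes('side',q)[:2]])
x0=np.array([.002,.0075,.1475,.1,-1.055]); m=ms['side']
cost=lambda p:np.abs(mask(fs['side'],p,sc=3)-m).sum()/m.sum()+2000*(p[0]-.002)**2
o=minimize(cost,x0,method='Nelder-Mead',options=dict(initial_simplex=x0+np.vstack([np.zeros(5),np.diag([.003,.003,.004,.04,.05])]),maxiter=400)); print(o.fun,o.x)
cv2.imwrite('pics/z_s.png',cv2.resize(fs['side']['image'][150:270,270:400,::-1],(650,600),interpolation=cv2.INTER_CUBIC))
cv2.imwrite('pics/z_w.png',fs['wrist']['image'][:,:,::-1])
E
```

```text
34.025 [0.47168891 0.01726349 0.29153912] [ 0.38366339 -0.22967937 -0.39019763] 0.0003766889331892866
side [(0.94, [252.1, 197.8, 76.6, 32.5]), (0.29, [291.8, 202.1, 71.3, 27.2])]
wrist [(0.92, [310.1, 174.9, 31.7, 95.2]), (0.53, [214.6, 256.8, 43.9, 5.3])]
bell [(0.65, [243.2, 242.2, 34.2, 50.1])]
spare_screw [(0.93, [280.4, 270.3, 14.6, 39.5]), (0.7, [290.4, 203.6, 69.4, 26.6])]
hammer [(0.9, [381.1, 188.6, 68.3, 51.9])]
1.1935661191949534 [ 0.00224369  0.00794657  0.12443078  0.24286891 -1.0622245 ]
```

View pics/z_s.png

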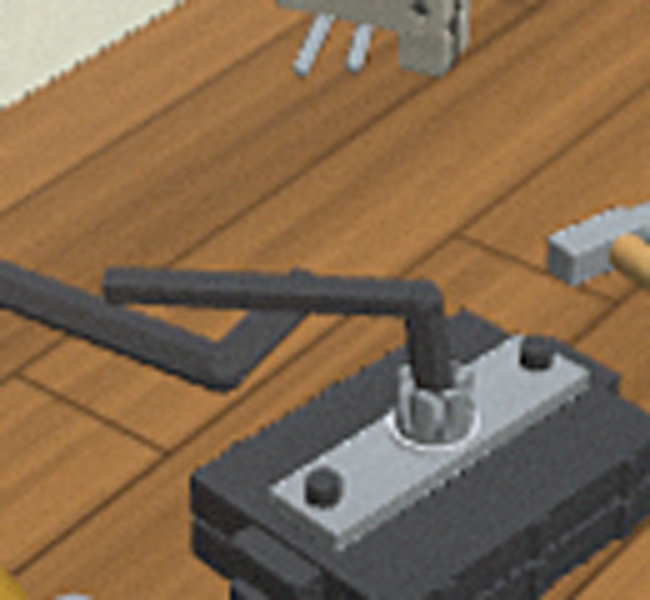

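View pics/z_w.png

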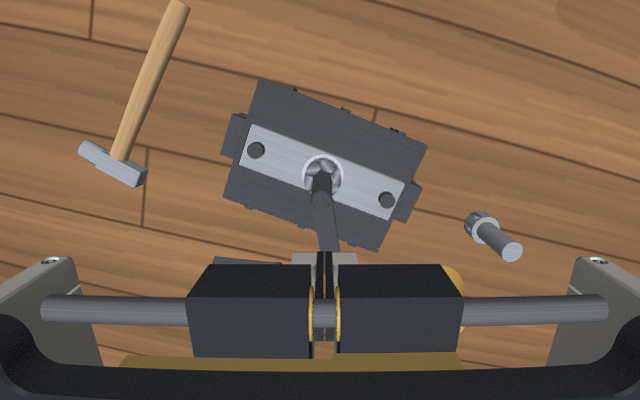

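```bash
python3 -c "
from station import job
print(job.job_done())"
```

```text
the job is handed in; nothing more can be done
None
```

I finished the job and handed it in at about 34 s. The key is in the screw by its short arm, the screw is at its stop, and the gripper is clear of everything.

**What I did:** I gripped the key by its long arm and pulled it out. With a light grip I tilted it over on the bridge bar until the short arm pointed down, then inserted the short arm. I gripped the long arm about 136 mm from the screw axis and turned it clockwise. I then let go and pressed once on the bend with the shut fingertips.

**Last checks:**
- **Stop reached:** the sideways force held at about 8–9 N while turning, then rose to 25 N. The screw's angle read from the head in the wrist picture was about 1.01 rad (±0.04).
- **Short arm home:** the fingertips met the bend at about 161 mm (162 mm expected for fully home), and 21 N more moved it less than 1 mm. A fit to the pictures also put the short end at the socket floor.
- **Bystanders:** the bell, spare screw and hammer were where they were at the start in the side picture.

**Checks that failed or disagreed:**
- **First release:** the key tipped about 10 degrees when I first let go after insertion. I gripped it again and levelled it before turning.
- **Sag:** the free end now sags about 15–17 mm, which is more than "several mm" but roughly what the socket's play allows.
- **Angle at the stop:** the gripper had swept about 1.26 rad when the force rose, more than stop plus play. I put this down to play and give. After release the key rests at about 1.05 rad.
- **Final picture fit:** the last fit latched onto the look-alike key, so I did not use it.

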